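# Load and lock the medicine transfer slide

## Task

Load the transfer slide for the ward: with its carriage still at the loading end, stack all the closed medicine cases on the table into one column squarely on the carriage's corner marks, deep cases below and flat ones on top. Then slide the carriage by its tab all the way against the end stop without disturbing the column, and lock it by pushing the locking pin through the bracket's hole and on through the carriage's lug until its grip block meets the bracket. Let go of everything and leave the other things on the desk where they are.

Things in the scene. Friction and masses are not known exactly. Their poses are not given: they have to be found in the camera images.
- dock: fixed aluminium base of the transfer slide, 210 (its x) x 370 (its y) mm, base plate 12 mm thick; origin at the centre of its underside; its x points away from the robot, its y is the direction in which the carriage slides towards the end stop; a steel bracket with a hole stands at its robot-side edge near the end stop
- carriage (a joint): position of the carriage along the dock's y, 0 (loading end) to 0.15 m (against the end stop); stays where it is left, about 2 N to move it when empty
- column_mark (a point): centre of the rectangle outlined by corner marks on the carriage's platform, on its top face (40 mm above the table), where the column of cases stands; moves with the carriage, axes parallel to the dock's: the marks call for the cases' 130 mm side along y. The platform is 190 x 150 mm
- push_tab (a point): top of the black upright tab on the carriage's robot-side apron, by which it is slid: 40 (x) x 16 (y) mm, 51 mm tall above the platform; the point is the centre of its top face, 91 mm above the table
- lug_hole (a point): centre, on the robot-side face, of the 18 mm hole through the carriage's steel lug (50 mm wide and 50 mm high, top at 100 mm above the table, 16 mm thick, hole along the dock's x, 75 mm above the table); with the carriage at the stop it lies 18 mm behind the bracket's rear face, in line with the bracket's hole
- bracket_hole (a point): centre, on the robot-side face, of the 18 mm hole through the dock's fixed steel bracket (50 mm wide, top at 100 mm above the table, 10 mm thick, hole along the dock's x, 75 mm above the table); axes parallel to the dock's. The pin enters here towards +x
- lock_pin: locking pin: black grip block 55 mm long (its x) and 28 x 28 mm, with a steel rod of 14 mm diameter standing 85 mm out of its +x end (last 8 mm tapered); lies on the table; origin at the centre of the grip block, on the rod's axis; x points to the rod's tip; about 120 g
- pin_shoulder (a point): on the pin's axis, the face of the grip block from which the rod stands out (27.5 mm from the pin's origin)
- deep_case_1: closed grey plastic medicine case with a black lid seam and a white paper patch on its flat top, 64 (its x) x 130 (its y) mm and 56 mm high (a deep one), about 340 g; origin at the centre of its underside, z up
- deep_case_2: closed grey plastic medicine case with a black lid seam and a white paper patch on its flat top, 64 (its x) x 130 (its y) mm and 56 mm high (a deep one), about 340 g; origin at the centre of its underside, z up
- flat_case_1: closed grey plastic medicine case with a black lid seam and a white paper patch on its flat top, 64 (its x) x 130 (its y) mm and 36 mm high (a flat one), about 220 g; origin at the centre of its underside, z up
- flat_case_2: closed grey plastic medicine case with a black lid seam and a white paper patch on its flat top, 64 (its x) x 130 (its y) mm and 36 mm high (a flat one), about 220 g; origin at the centre of its underside, z up
- label_roll: bystander: roll of white labels lying flat, 44 mm diameter, 30 mm high; origin under its centre
- stapler: bystander: black stapler, 45 x 160 mm (along its y), 36 mm high; origin under its centre
- pill_bottle: bystander: white pill jar, 48 mm diameter, 75 mm high; origin under its centre
- pill_bottle_2: bystander: amber pill jar, 48 mm diameter, 75 mm high; origin under its centre
- pen_cup: bystander: black cup, 72 mm diameter, 95 mm high; origin under its centre
- scanner: bystander: grey hand scanner lying down, about 135 x 60 mm, 33 mm high; origin under its middle
Things that resemble listed ones, but are neither listed nor needed, are in the scene too. What is shaped like the flat_case_1 but green is not meant.

How it is judged:
On the way, in this order (a step that is already met when the one before it is completed fails the run):
1. all cases stand in one column on the marks, deep ones below, with the carriage still at the loading end (under 90 mm of its travel) (horizontal distance between each of deep_case_1, deep_case_2, flat_case_1, flat_case_2 and column_mark below 0.014 m and z of each of deep_case_1, deep_case_2, flat_case_1, flat_case_2 in the frame of column_mark above -0.006 m and angle between the x axis of each of deep_case_1, deep_case_2, flat_case_1, flat_case_2 and the x axis of column_mark, either way round below 0.14 rad and angle between each of deep_case_1, deep_case_2, flat_case_1, flat_case_2's own z axis and vertical below 0.08 rad and linear speed of each of deep_case_1, deep_case_2, flat_case_1, flat_case_2 below 0.03 m/s and z of each of flat_case_1, flat_case_2 in the frame of deep_case_1 above 0.02 m and z of each of flat_case_1, flat_case_2 in the frame of deep_case_2 above 0.02 m and value of joint carriage below 0.09 m), for 0.2 s.
2. the carriage is against the end stop with the column still on it (horizontal distance between each of deep_case_1, deep_case_2, flat_case_1, flat_case_2 and column_mark below 0.014 m and z of each of deep_case_1, deep_case_2, flat_case_1, flat_case_2 in the frame of column_mark above -0.006 m and angle between the x axis of each of deep_case_1, deep_case_2, flat_case_1, flat_case_2 and the x axis of column_mark, either way round below 0.14 rad and angle between each of deep_case_1, deep_case_2, flat_case_1, flat_case_2's own z axis and vertical below 0.08 rad and linear speed of each of deep_case_1, deep_case_2, flat_case_1, flat_case_2 below 0.03 m/s and z of each of flat_case_1, flat_case_2 in the frame of deep_case_1 above 0.02 m and z of each of flat_case_1, flat_case_2 in the frame of deep_case_2 above 0.02 m and value of joint carriage above 0.145 m), for 0.2 s.
3. the locking pin is through both holes, its grip block at the bracket (x of pin_shoulder in the frame of bracket_hole above -0.008 m and y of pin_shoulder in the frame of bracket_hole between -0.01 and 0.01 m and z of pin_shoulder in the frame of bracket_hole between -0.01 and 0.01 m and angle between the x axis of lock_pin and the x axis of dock, either way round below 0.2 rad and value of joint carriage above 0.145 m), for 0.2 s.
At the end, for the whole second after the job is handed in: Every case present stands upright within 14 mm and 8 degrees of the corner marks, in one column, flat cases above deep ones; the carriage is within 5 mm of the end stop; the pin is through bracket and lug with its shoulder within 8 mm of the bracket; all at rest and released (all of step 3 and horizontal distance between each of deep_case_1, deep_case_2, flat_case_1, flat_case_2 and column_mark below 0.014 m and z of each of deep_case_1, deep_case_2, flat_case_1, flat_case_2 in the frame of column_mark above -0.006 m and angle between the x axis of each of deep_case_1, deep_case_2, flat_case_1, flat_case_2 and the x axis of column_mark, either way round below 0.14 rad and angle between each of deep_case_1, deep_case_2, flat_case_1, flat_case_2's own z axis and vertical below 0.08 rad and linear speed of each of deep_case_1, deep_case_2, flat_case_1, flat_case_2, lock_pin below 0.03 m/s and z of each of flat_case_1, flat_case_2 in the frame of deep_case_1 above 0.02 m and z of each of flat_case_1, flat_case_2 in the frame of deep_case_2 above 0.02 m); the robot touches nothing.
It fails at once if a bystander was knocked well out of its place (over 80 mm) (distance of any of label_roll, stapler, pill_bottle, pill_bottle_2, pen_cup, scanner from where it was at the start of the episode above 0.08 m).
Of deep_case_1, deep_case_2, flat_case_1, flat_case_2 only 3 to 4 are there at a start; the rules pass over those that are not, and their reading is None.
At some moment in a run one of lock_pin may be knocked a few centimetres aside while the robot is not near it.
Once in a run the grip may slacken for a moment while it holds something.
It also fails if it takes over 210 s, if anything falls off the work surface, if the arm or the gripper's body presses on something with over 40 N, if the wrist force passes 120 N, or if a joint passes its speed limit or range.

## Robot

A 7-joint arm with a two-finger parallel gripper is mounted at the origin on the work surface. World frame = base frame: x ahead of the robot, y to its left, z up, the work surface at z = 0. Lengths are in m, angles in rad, forces in N, time in s.
With the tool pointing down it reaches from about 0.4 to 0.85 m from the base axis. Payload 10.4 kg.
Tool frame: the origin (TCP) lies at the very end of the fingers, on their centre line; the grasp point (between the pads) lies 19 mm behind it; z points along the fingers, y is the line along which they close (so a half turn about z gives the same grasp; the last joint's range is limited). The gripper opens to 87 mm and grips with 3 to 60 N. Pads are 19 mm wide; open, the fingers measure 117 mm over their backs; the gripper's body (75 mm by 190 mm) begins 51 mm behind the grasp point.
Start: joints at [-1.246, 0.332, -0.065, 1.46, 0.022, 1.35, -0.088], TCP at [0.213, 0.588, 0.223] pointing down, gripper open.
Joint ranges: [-2.6, 2.6], [-0.5, 2.12], [-1.47, 1.34], [0.16, 2.42], [-1.27, 4.41], [0.06, 2.06], [-2.6, 2.6]. Speed limits (rad/s): [2.22, 2.22, 2.79, 2.79, 3.14, 3.14, 3.14].

## Interface

Orientations are given as a unit quaternion [x, y, z, w].
In Python, from bench import status, camera, order gives the robot as it stands.
- The arm moves only by the tool jog_arm, never from a script. Its argument "plan" is a list of rows, each a list of 7 numbers: the turn, a rotation vector about the tool's x, y, z in rad, then the shift along the tool's x, y, z in mm, then the opening, from -1 (shut) to 1 (fully open). A call has 1 to 12 rows; each row is the pose to reach, as a shift and turn from the pose commanded when the call began, along the tool's axes at that moment; what a row does not reach only later rows make up. A row lasts 1/10 s, in which the tool goes at most 50 mm and 8.59 degrees, less where a joint would pass 70% of its speed; a pose out of reach is approached as far as the arm can. A call with a gripper value outside its range is refused whole. The fingers move at their own pace and stop on an object; "squeeze" is the grip in N (left out, the last holds). Time passes only in rows, so rows that repeat a pose let the fingers close. It gives the time, the measured TCP pose, the force, the opening and the grip force at its end, in the units of the state.
- status.read_state(): the state, without advancing time (a new reading comes with each control period).
- camera(name): name is "side" or "top" or "wrist"; returns a dict with "image" (400x640x3 uint8, red, green, blue), "z_map" (400x640 float32, m along the optical axis (not along the pixel's ray), 0 where there is no reading), "fx", "fy", "cx", "cy" (pixels), "world_from_camera" (4x4, takes a point from camera to world coordinates); the wrist camera has in their place "mount" (4x4, takes a point from camera to tool coordinates, whose origin is the TCP and whose axes are the flange's). Camera axes: x right, y down, z forward; pixel columns grow to the right and rows downward; lengths in m; the calibration is good to about 2 mm. The wrist camera is an equidistant fisheye: a pixel r from the principal point sees the ray r / f radians off the axis. A picture is of the moment at which its call begins: read the wrist's pose just before it.
- order.close_job(): hands the job in; it is judged then, once.
The state is a dict: "time": time; "joint_positions": joint angles; "joint_vel": joint speeds; "joint_torque": joint torques, N m; "ee_pos": TCP position; "eef_rot": TCP orientation; "ft_force": force on the tool from outside, world axes, zero at the start; "torque": the same for the moment, N m; "width": finger opening in m; "grip_force": force on a finger pad.
Only numpy, scipy, OpenCV 4.12 (cv2) and the standard library are available. Lean on these libraries where they do the work, as an engineer would, in place of code of your own. Each camera call takes 0.05 s, during which the arm holds its last target. There are 200 camera calls.

## Working session

There is one attempt and no reset: what is moved stays moved. The work goes in short steps, Python scripts to look and compute and a tool call to move; the robot and the scene stay as the last step left them, time stands still between calls to the robot, and variables do not carry over. Pictures are saved under pics/ and viewed, at most 14 in all, crops included, and the job is handed in when it is done.

Besides the shell and the picture viewer there is one more tool, called after "Emit:" by a JSON object that holds its "api" and its "payload", one argument or row to a line. jog_arm: Moves the arm, as the interface text tells. Its arguments: {"type":"object","properties":{"plan":{"type":"array"},"squeeze":{"type":"number"}},"required":["plan"]}

```bash
mkdir -p pics; python3 - <<'E'
from bench import status,camera
import cv2,numpy as np,pickle
s=status.read_state(); print({k:np.round(v,3).tolist() for k,v in s.items()})
for n in("top","side"):
    c=camera(n); pickle.dump(c,open(f"{n}.pkl","wb")); cv2.imwrite(f"pics/{n}0.png",c["image"][:,:,::-1])
    print(n,c["fx"],c["cx"],c["cy"],np.round(c["world_from_camera"],3).tolist())
E
```

```text
{'time': 0.0, 'joint_positions': [-1.246, 0.333, -0.065, 1.461, 0.022, 1.35, -0.089], 'joint_vel': [-0.0, 0.001, -0.001, 0.0, 0.002, 0.0, 0.001], 'joint_torque': [0.0, -62.325, 0.025, -38.988, -0.061, 0.04, 0.0], 'ee_pos': [0.213, 0.587, 0.222], 'eef_rot': [0.173, 0.985, -0.001, -0.0], 'ft_force': [0.636, 0.61, -0.802], 'torque': [0.051, 0.014, -0.029], 'grip_force': 0.0, 'width': 0.087}
top 376.6398234425209 324.6879870058452 198.26543913813956 [[0.005, -0.99, 0.14, 0.321], [-1.0, -0.003, 0.013, 0.05], [-0.012, -0.14, -0.99, 1.084], [0.0, 0.0, 0.0, 1.0]]
side 507.1814806023024 327.8687507160001 201.1008915029367 [[0.966, -0.188, 0.177, 0.196], [-0.257, -0.653, 0.713, -1.086], [-0.018, -0.734, -0.679, 1.135], [0.0, 0.0, 0.0, 1.0]]
```

View pics/top0.png

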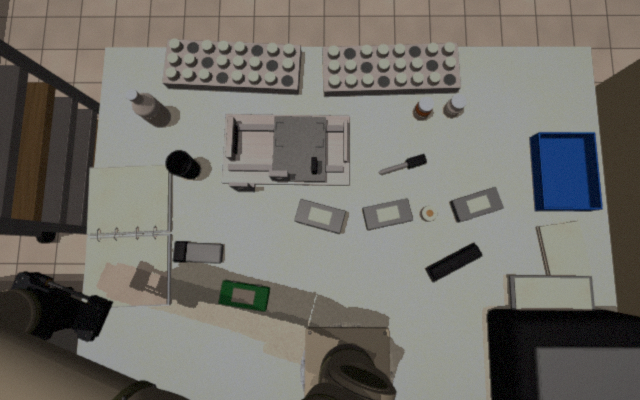

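View pics/side0.png

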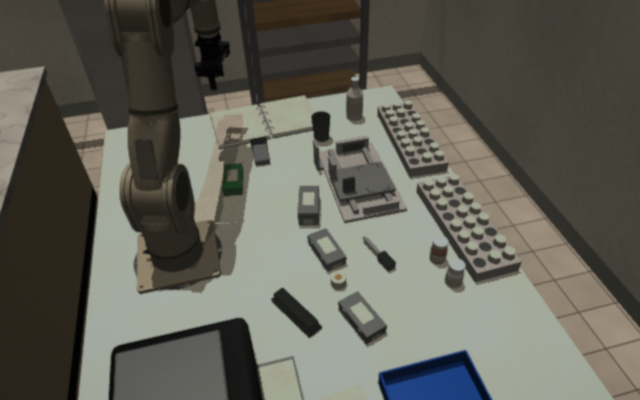

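Candidates for cases (top view): grey cases at (320,215), (388,213) and (477,204). Lookalikes are the green case (245,294), the scanner (198,252), the stapler (454,262) and the pad at (551,292). I pick the three grey ones with a white patch and check them by height and in a close crop.

```bash
cat > h.py <<'E'
import numpy as np,cv2,pickle
from bench import status,camera
from scipy.spatial.transform import Rotation as R
def cloud(c):
    v,u=np.mgrid[:400,:640]; z=c["z_map"]
    P=np.stack([(u-c["cx"])/c["fx"]*z,(v-c["cy"])/c["fy"]*z,z],-1)
    T=c["world_from_camera"]; W=P@T[:3,:3].T+T[:3,3]; W[z==0]=np.nan
    return W
def wcloud(c,s):
    v,u=np.mgrid[:400,:640]; dx,dy=u-c["cx"],v-c["cy"]; r=np.hypot(dx,dy)+1e-9; th=r/c["fx"]
    z=c["z_map"]; t=np.tan(np.minimum(th,1.45)); P=np.stack([dx/r*t*z,dy/r*t*z,z],-1)
    T=c["mount"]; P=P@T[:3,:3].T+T[:3,3]
    W=P@R.from_quat(s["eef_rot"]).as_matrix().T+s["ee_pos"]; W[z==0]=np.nan
    return W
def rect(xy):
    (cx,cy),(a,b),t=cv2.minAreaRect((xy*1000).astype(np.float32))
    if a<b:a,b,t=b,a,t+90
    return [round(cx,1),round(cy,1)],[round(a,1),round(b,1)],round((t+90)%180-90,1) # long-axis angle from world x, deg
E
python3 - <<'E'
from h import *
for n in("top","side"):
    c=pickle.load(open(n+".pkl","rb")); W=cloud(c); Z=W[...,2]
    print(n,"table",np.nanmedian(Z[np.abs(Z)<.02]))
    m=(Z>.012)&(Z<.13)&(W[...,0]>.2)&(W[...,0]<.85)&(np.abs(W[...,1])<.6)
    k,l,st,ce=cv2.connectedComponentsWithStats(m.astype(np.uint8))
    for i in range(1,k):
        if st[i,4]<60: continue
        q=W[l==i]; zt=np.percentile(q[:,2],80); t=q[q[:,2]>zt-.006]
        print(ce[i].round(),st[i,4],"z",round(zt,4),*rect(t[:,:2]),"max",q[:,2].max().round(3))
c=pickle.load(open("top.pkl","rb"))
im=c["image"][:,:,::-1][100:240,205:525]; cv2.imwrite("pics/crop0.png",cv2.resize(im,(800,350),interpolation=cv2.INTER_CUBIC))
E
```

```text
top table -0.00011477167229867469
[234.  80.] 2840 z 0.0571 [824.2, 345.2] [360.8, 47.0] -89.3 max 0.067
[389.  81.] 3409 z 0.0566 [821.2, -125.2] [354.8, 57.1] -90.0 max 0.068
[152. 111.] 727 z 0.1161 [715.1, 554.5] [58.0, 51.0] -26.5 max 0.13
[455. 105.] 367 z 0.0746 [740.2, -310.0] [42.2, 41.0] -28.5 max 0.08
[423. 108.] 344 z 0.0745 [731.5, -218.9] [41.2, 41.1] -86.4 max 0.081
[286. 149.] 6278 z 0.0416 [605.5, 169.0] [343.9, 212.7] -86.3 max 0.106
[541. 170.] 839 z 0.0477 [549.3, -567.5] [220.4, 63.9] -0.2 max 0.054
[156. 222.] 4351 z 0.0185 [396.8, 511.9] [391.4, 176.0] 0.0 max 0.099
[406. 164.] 340 z 0.0279 [568.4, -159.8] [138.0, 27.4] -72.0 max 0.033
[476. 204.] 1131 z 0.0368 [454.0, -363.9] [131.1, 65.3] -72.3 max 0.041
[320. 216.] 1136 z 0.057 [418.3, 76.8] [129.6, 63.9] 74.9 max 0.061
[387. 214.] 1092 z 0.0369 [425.7, -112.1] [130.1, 65.6] -77.8 max 0.041
[428. 213.] 206 z 0.0309 [429.2, -228.8] [41.2, 40.1] -87.6 max 0.034
[545. 271.] 2437 z 0.0415 [229.3, -518.1] [163.3, 58.3] -89.7 max 0.049
[197. 252.] 983 z 0.0305 [319.4, 419.5] [130.2, 58.1] -89.7 max 0.038
[454. 262
[... 719 characters left out ...]
9
[308. 204.] 784 z 0.0566 [418.1, 72.3] [136.2, 63.9] 74.2 max 0.062
[326. 249.] 892 z 0.0369 [426.7, -115.7] [135.2, 66.0] -78.3 max 0.042
[381. 255.] 291 z 0.0278 [572.0, -167.6] [128.6, 29.4] -72.3 max 0.033
[438. 249.] 395 z 0.074 [732.9, -222.5] [44.8, 41.5] 57.7 max 0.079
[337. 279.] 209 z 0.0306 [430.3, -233.0] [44.0, 42.6] 9.7 max 0.035
[295. 310.] 793 z 0.0363 [294.2, -300.5] [147.6, 36.9] -62.3 max 0.044
[362. 317.] 1276 z 0.0369 [455.1, -367.0] [132.3, 67.2] -72.4 max 0.043
[425. 368.] 1103 z 0.0478 [550.8, -569.3] [221.9, 61.3] -0.0 max 0.055
[285. 379.] 1110 z 0.0428 [230.4, -495.7] [112.8, 60.8] -89.9 max 0.048
[349. 394.] 375 z 0.021 [351.9, -563.6] [94.4, 41.5] 4.7 max 0.025
```

View pics/crop0.png

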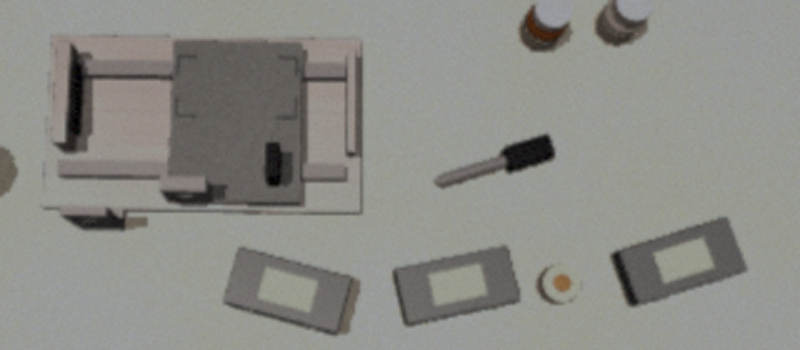

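Crop: the three grey patch cases are at crop (290,290) deep, (455,285) flat and (680,260) flat. The pin is at (495,165) with its block on the right. The tab is at (273,163), the lug at (185,185), the bracket at (95,217), and the end stop on the left (world +y). The heights (57, 37 and 37 mm) confirm one deep and two flat cases.

```bash
cat >> h.py <<'E'
def go(x,y,z,yaw=None,frm=None):
    """print turn+shift (tool axes) from current pose to x,y,z(m), tool y axis along world yaw(deg), tool pointing down"""
    s=status.read_state() if frm is None else frm
    R0=R.from_quat(s["eef_rot"]); 
    y0=R0.as_matrix()[:,1]
    if yaw is None: yaw=np.degrees(np.arctan2(y0[1],y0[0]))
    a=np.radians(yaw); yv=np.array([np.cos(a),np.sin(a),0]); zv=np.array([0,0,-1.]); 
    Rt=R.from_matrix(np.stack([np.cross(yv,zv),yv,zv],1))
    print("turn",(R0.inv()*Rt).as_rotvec().round(3).tolist(),"mm",(R0.inv().apply(np.array([x,y,z])-s["ee_pos"])*1000).round(1).tolist())
    return {"eef_rot":Rt.as_quat(),"ee_pos":np.array([x,y,z])}
def st():
    s=status.read_state(); y0=R.from_quat(s["eef_rot"]).as_matrix()[:,1]
    print("t",round(s["time"],1),"p",np.round(s["ee_pos"],4),"yaw",np.degrees(np.arctan2(y0[1],y0[0])).round(2),"j7",round(s["joint_positions"][6],2),"w",round(s["width"],4),"grip",round(s["grip_force"],1),"F",np.round(s["ft_force"],1))
E
python3 - <<'E'
from h import *
go(.46,.10,.40,-15); st()
E
```

```text
turn [-0.001, 0.001, 1.485] mm [-398.4, -374.1, -177.7]
t 0.1 p [0.2129 0.5873 0.2218] yaw 70.08 j7 -0.09 w 0.087 grip 0.0 F [ 0.  -0.3  0.3]
```

Emit:
{"api": "jog_arm", "payload": {
  "plan": [
    [0,0,0,0,0,-90,1],
    [0,0,0,0,0,-178,1],
    [0,0,1.485,-398,-374,-178,1],
    [0,0,1.485,-398,-374,-178,1],
    [0,0,1.485,-398,-374,-178,1],
    [0,0,1.485,-398,-374,-178,1],
    [0,0,1.485,-398,-374,-178,1],
    [0,0,1.485,-398,-374,-178,1],
    [0,0,1.485,-398,-374,-178,1],
    [0,0,1.485,-398,-374,-178,1],
    [0,0,1.485,-398,-374,-178,1],
    [0,0,1.485,-398,-374,-178,1]
  ]
}}

```text
time: 1.3
ee_pos: [0.4369, 0.1439, 0.3935]
eef_rot: [0.795, 0.606, 0.0, -0.0]
ft_force: [1.4, 0.8, 0.2]
width: 0.0871
grip_force: 0.0
```

Emit:
{"api": "jog_arm", "payload": {
  "plan": [
    [0,0,0,0,0,0,1],
    [0,0,0,0,0,0,1],
    [0,0,0,0,0,0,1]
  ]
}}

```text
time: 1.6
ee_pos: [0.4361, 0.1469, 0.3928]
eef_rot: [0.793, 0.61, -0.0, -0.0]
ft_force: [-0.3, -0.4, 0.3]
width: 0.0871
grip_force: 0.0
```

```bash
python3 - <<'E'
from h import *
st(); s=status.read_state(); c=camera("wrist"); pickle.dump((s,c),open("w1.pkl","wb"))
print(c["fx"],c["cx"],c["cy"],np.round(c["mount"],3).tolist())
cv2.imwrite("pics/w1.png",c["image"][:,:,::-1])
E
```

```text
t 1.6 p [0.4361 0.1469 0.3928] yaw -14.89 j7 -0.71 w 0.0871 grip 0.0 F [-0.3 -0.4  0.3]
309.70691628693146 319.99688815203353 200.79330050543655 [[-0.0, -0.954, -0.301, 0.084], [1.0, -0.0, -0.001, -0.001], [0.001, -0.301, 0.954, -0.163], [0.0, 0.0, 0.0, 1.0]]
```

View pics/w1.png

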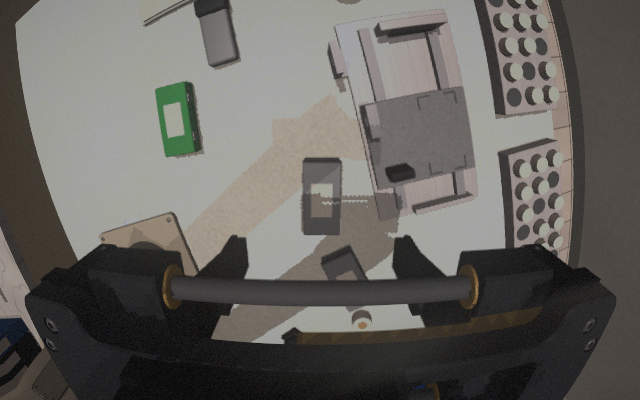

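Wrist view: deep case at (321,196), carriage (418,140), tab (400,172), lug (372,122), bracket (336,58), corner marks around (440,130).

```bash
python3 - <<'E'
from h import *
s,c=pickle.load(open("w1.pkl","rb")); t=pickle.load(open("top.pkl","rb"))
for n,W,a in(("wrist",wcloud(c,s),300),("top",cloud(t),60)):
    Z=W[...,2]; X,Y=W[...,0],W[...,1]
    print(n,"table",np.nanmedian(Z[(np.abs(Z)<.02)&(X<.5)]))
    def f(nm,zl,zh,x0,x1,y0,y1):
        m=(Z>zl)&(Z<zh)&(X>x0)&(X<x1)&(Y>y0)&(Y<y1); q=W[m]
        if len(q)>5: print(nm,len(q),q[:,2].mean().round(4),*rect(q[:,:2]))
    f("deep",.048,.064,.3,.5,0,.17)
    f("platform",.035,.046,.5,.74,.0,.35)
    f("tab",.083,.097,.5,.6,.0,.16)
    f("lug",.092,.106,.5,.6,.16,.24)
    f("brk",.092,.106,.45,.56,.24,.33)
    f("base",.008,.016,.45,.74,-.05,.4)
    f("stop",.05,.11,.55,.74,.26,.4)
    f("flatA",.03,.045,.3,.5,-.2,-.03)
# brighter crop of the platform for marks
im=c["image"][:,:,::-1][80:195,340:485]; im=cv2.convertScaleAbs(cv2.resize(im,None,fx=5,fy=5,interpolation=cv2.INTER_CUBIC),alpha=1.8)
cv2.imwrite("pics/w1c.png",im)
E
```

```text
wrist table 0.0007247624123319918
deep 2766 0.0563 [417.9, 78.0] [129.3, 64.5] 75.0
platform 8194 0.0402 [610.2, 168.3] [347.7, 201.7] -85.4
tab 264 0.0903 [555.9, 93.8] [40.4, 16.3] -2.2
lug 389 0.1 [526.6, 189.1] [50.3, 17.5] 89.7
brk 241 0.1 [497.3, 293.7] [50.1, 11.2] 89.2
base 9081 0.0122 [587.9, 177.8] [370.8, 272.4] 89.3
stop 859 0.0596 [640.2, 329.8] [120.8, 23.4] -0.9
flatA 928 0.0362 [425.4, -112.2] [131.6, 68.3] -77.5
top table -5.914945451279685e-05
deep 1093 0.0553 [418.4, 77.1] [130.2, 64.2] 74.8
platform 3243 0.0396 [613.7, 170.0] [335.5, 190.5] 88.5
tab 89 0.09 [555.6, 93.2] [38.9, 13.9] 0.2
lug 114 0.0997 [526.3, 188.7] [50.0, 15.0] -89.4
brk 75 0.0991 [496.6, 293.7] [49.2, 8.9] 89.8
base 3658 0.0116 [607.5, 178.2] [370.2, 234.0] 89.1
stop 320 0.0594 [640.9, 330.1] [121.1, 22.9] 0.6
flatA 1058 0.0353 [425.7, -112.1] [130.1, 65.6] -77.8
```

View pics/w1c.png

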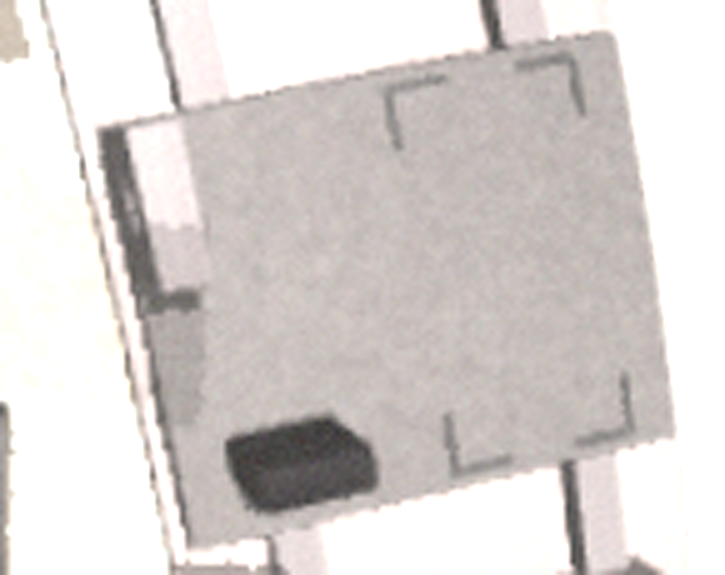

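Crop: mark corners at crop pixels (388,90), (572,57), (632,432), (456,470).

```bash
python3 - <<'E'
from h import *
s,c=pickle.load(open("w1.pkl","rb"))
Rm=R.from_quat(s["eef_rot"]).as_matrix(); T=c["mount"]
P=[]
for u,v in((388,90),(572,57),(632,432),(456,470)):
    u,v=(u+.5)/5-.5+340,(v+.5)/5-.5+80
    d=np.array([u-c["cx"],v-c["cy"]]); r=np.hypot(*d); th=r/c["fx"]
    ray=Rm@T[:3,:3]@np.r_[d/r*np.sin(th),np.cos(th)]; o=Rm@T[:3,3]+s["ee_pos"]
    P.append(o+ray*(.04-o[2])/ray[2])
P=np.array(P); print(P.round(4),P.mean(0).round(4)); 
print(np.linalg.norm(P-np.roll(P,1,0),axis=1).round(3)); d=P[0]+P[1]-P[2]-P[3]; print(np.degrees(np.arctan2(d[1],d[0])))
f=go(.418,.0775,.12,-15); go(.418,.0775,.016,-15,f)
E
```

```text
[[0.6195 0.2052 0.04  ]
 [0.6901 0.2043 0.04  ]
 [0.6887 0.0669 0.04  ]
 [0.6174 0.0694 0.04  ]] [0.6539 0.1365 0.04  ]
[0.136 0.071 0.137 0.071]
89.24054716983633
turn [-0.001, 0.0, 0.003] mm [-71.8, 0.6, 272.9]
turn [0.0, 0.0, 0.0] mm [0.0, 0.0, 104.0]
```

Emit:
{"api": "jog_arm", "payload": {
  "plan": [
    [0,0,0.003,-40,0,50,1],
    [0,0,0.003,-72,0,100,1],
    [0,0,0.003,-72,0,150,1],
    [0,0,0.003,-72,0,200,1],
    [0,0,0.003,-72,0,250,1],
    [0,0,0.003,-72,0,273,1],
    [0,0,0.003,-72,0,310,1],
    [0,0,0.003,-72,0,345,1],
    [0,0,0.003,-72,0,377,1],
    [0,0,0.003,-72,0,377,1]
  ]
}}

```text
time: 2.65
ee_pos: [0.4147, 0.0763, 0.013]
eef_rot: [0.794, 0.608, -0.004, -0.001]
ft_force: [0.1, 0.5, 0.9]
width: 0.087
grip_force: 0.0
```

Emit:
{"api": "jog_arm", "payload": {
  "plan": [
    [0,0,0,0,0,0,0],
    [0,0,0,0,0,0,0],
    [0,0,0,0,0,0,-1],
    [0,0,0,0,0,0,-1],
    [0,0,0,0,0,0,-1],
    [0,0,0,0,0,0,-1],
    [0,0,0,0,0,0,-1],
    [0,0,0,0,0,-20,-1],
    [0,0,0,0,0,-40,-1]
  ],
  "squeeze": 40
}}

```text
time: 3.55
ee_pos: [0.4174, 0.0762, 0.0567]
eef_rot: [0.794, 0.607, -0.001, -0.0]
ft_force: [0.9, -0.6, -2.9]
width: 0.0638
grip_force: 40.0
```

```bash
python3 - <<'E'
from h import *
st()
f=go(.52,.11,.20,-0.7); f=go(.654,.1365,.20,-0.7,f);go(.654,.1365,.06,-0.7,f)
E
```

```text
t 3.5 p [0.4174 0.0762 0.0567] yaw -15.19 j7 -0.52 w 0.0638 grip 40.0 F [ 0.9 -0.6 -2.9]
turn [-0.001, 0.001, -0.253] mm [59.4, 90.1, -143.4]
turn [0.0, 0.0, 0.0] mm [28.1, 133.7, 0.0]
turn [0.0, 0.0, 0.0] mm [0.0, 0.0, 140.0]
```

Emit:
{"api": "jog_arm", "payload": {
  "plan": [
    [0,0,0,0,0,-50,-1],
    [0,0,0,0,0,-100,-1],
    [0,0,-0.05,0,0,-143,-1],
    [0,0,-0.1,30,45,-143,-1],
    [0,0,-0.2,59,90,-143,-1],
    [0,0,-0.253,59,90,-143,-1],
    [0,0,-0.253,59,90,-143,-1],
    [0,0,-0.253,59,90,-143,-1]
  ]
}}

```text
time: 4.35
ee_pos: [0.5195, 0.1092, 0.1991]
eef_rot: [0.712, 0.702, -0.0, -0.0]
ft_force: [-0.8, -0.4, -3.2]
width: 0.0645
grip_force: 40.0
```

```bash
python3 - <<'E'
from h import *
st()
f=go(.654,.135,.16,-0.7);go(.654,.135,.058,-0.7)
E
```

```text
t 4.3 p [0.5195 0.1092 0.1991] yaw -0.83 j7 -0.24 w 0.0645 grip 40.0 F [-0.8 -0.4 -3.2]
turn [-0.001, 0.0, -0.002] mm [27.8, 134.2, 38.9]
turn [-0.001, 0.0, -0.002] mm [27.8, 134.3, 140.9]
```

Emit:
{"api": "jog_arm", "payload": {
  "plan": [
    [0,0,0,10,45,0,-1],
    [0,0,0,20,90,0,-1],
    [0,0,0,28,134,10,-1],
    [0,0,0,28,134,40,-1],
    [0,0,0,28,134,80,-1],
    [0,0,0,28,134,115,-1],
    [0,0,0,28,134,130,-1],
    [0,0,0,28,134,130,-1],
    [0,0,0,28,134,130,-1]
  ]
}}

```text
time: 5.25
ee_pos: [0.6553, 0.1363, 0.0714]
eef_rot: [0.712, 0.703, 0.001, 0.0]
ft_force: [-0.2, -0.2, -2.2]
width: 0.0638
grip_force: 40.0
```

```bash
python3 - <<'E'
from h import *
st();go(.654,.135,.058,-0.7)
E
```

```text
t 5.2 p [0.6553 0.1363 0.0714] yaw -0.73 j7 -0.08 w 0.0638 grip 40.0 F [-0.2 -0.2 -2.2]
turn [0.002, -0.001, -0.0] mm [-1.3, -1.3, 13.4]
```

Emit:
{"api": "jog_arm", "payload": {
  "plan": [
    [0,0,0,-1,-1,6,-1],
    [0,0,0,-1,-1,11,-1],
    [0,0,0,-1,-1,13,-1],
    [0,0,0,-1,-1,14,-1],
    [0,0,0,-1,-1,14,-1],
    [0,0,0,-1,-1,14,-1]
  ]
}}

```text
time: 5.85
ee_pos: [0.6538, 0.1353, 0.0576]
eef_rot: [0.711, 0.703, 0.001, -0.0]
ft_force: [-9.4, -1.4, 15.0]
width: 0.0639
grip_force: 40.0
```

Emit:
{"api": "jog_arm", "payload": {
  "plan": [
    [0,0,0,0,0,-0.5,0.6],
    [0,0,0,0,0,-0.5,0.75],
    [0,0,0,0,0,-0.5,0.75],
    [0,0,0,0,0,-40,0.75],
    [0,0,0,0,0,-80,0.75],
    [0,0,0,0,0,-130,0.75],
    [0,0,0,0,-50,-160,0.75],
    [0,0,0,0,-100,-190,1],
    [0,0,0,0,-130,-220,1],
    [0,0,0,0,-130,-220,1],
    [0,0,0,0,-130,-220,1]
  ]
}}

```text
time: 6.95
ee_pos: [0.5235, 0.1374, 0.2767]
eef_rot: [0.711, 0.703, 0.002, -0.0]
ft_force: [-0.1, 0.8, -0.6]
width: 0.0867
grip_force: 0.0
```

```bash
cat >> h.py <<'E'
def tops(zt,box,W,tol=.007):
    x0,x1,y0,y1=box; m=(np.abs(W[...,2]-zt)<tol)&(W[...,0]>x0)&(W[...,0]<x1)&(W[...,1]>y0)&(W[...,1]<y1); q=W[m]
    if len(q)>5: print(zt,len(q),q[:,2].mean().round(4),*rect(q[:,:2]))
COL=(.58,.73,.03,.25)
E
python3 - <<'E'
from h import *
st(); s=status.read_state(); c=camera("wrist"); W=wcloud(c,s)
tops(.096,COL,W); t=cloud(camera("top")); tops(.096,COL,t)
A=(.35,.52,-.2,-.03); tops(.037,A,W);tops(.037,A,t)
go(.426,-.113,.15,12.3); go(.426,-.113,.006,12.3)
E
```

```text
t 7.0 p [0.5235 0.1374 0.2767] yaw -0.62 j7 -0.29 w 0.0867 grip 0.0 F [-0.1  0.8 -0.6]
0.096 5223 0.0961 [652.0, 135.1] [129.7, 64.9] 89.3
0.096 248 0.0952 [651.6, 88.3] [63.5, 35.6] 0.5
0.037 1469 0.0365 [428.2, -122.3] [100.5, 67.1] -78.5
0.037 1065 0.0353 [425.8, -112.0] [130.6, 65.3] -77.6
turn [-0.0, 0.0, -0.227] mm [-250.9, -94.9, 124.5]
turn [-0.0, 0.0, -0.227] mm [-250.9, -94.8, 268.5]
```

Emit:
{"api": "jog_arm", "payload": {
  "plan": [
    [0,0,-0.06,-50,-20,20,1],
    [0,0,-0.12,-98,-38,40,1],
    [0,0,-0.18,-146,-56,60,1],
    [0,0,-0.227,-194,-74,80,1],
    [0,0,-0.227,-240,-92,100,1],
    [0,0,-0.227,-251,-95,124,1],
    [0,0,-0.227,-251,-95,165,1],
    [0,0,-0.227,-251,-95,205,1],
    [0,0,-0.227,-251,-95,240,1],
    [0,0,-0.227,-251,-95,240,1],
    [0,0,-0.227,-251,-95,240,1]
  ]
}}

```text
time: 8.15
ee_pos: [0.4251, -0.1142, 0.0351]
eef_rot: [0.628, 0.778, -0.002, -0.0]
ft_force: [-0.1, 0.3, 0.3]
width: 0.0867
grip_force: 0.0
```

```bash
python3 - <<'E'
from h import *
st(); go(.426,-.113,.006,12.3)
E
```

```text
t 8.2 p [ 0.4251 -0.1142  0.0351] yaw 12.24 j7 0.52 w 0.0867 grip 0.0 F [-0.1  0.3  0.3]
turn [-0.003, 0.002, -0.001] mm [1.0, 1.2, 29.1]
```

Emit:
{"api": "jog_arm", "payload": {
  "plan": [
    [0,0,0,1,1,15,1],
    [0,0,0,1,1,25,1],
    [0,0,0,1,1,28,1],
    [0,0,0,1,1,28,1],
    [0,0,0,1,1,28,-1],
    [0,0,0,1,1,28,-1],
    [0,0,0,1,1,28,-1],
    [0,0,0,1,1,28,-1],
    [0,0,0,1,1,28,-1],
    [0,0,0,1,1,28,-1]
  ]
}}

```text
time: 9.15
ee_pos: [0.4266, -0.1118, 0.0075]
eef_rot: [0.627, 0.779, 0.0, 0.0]
ft_force: [-1.3, 0.5, 5.9]
width: 0.0638
grip_force: 4.0
```

Emit:
{"api": "jog_arm", "payload": {
  "plan": [
    [0,0,0,0,0,-20,-1],
    [0,0,0,0,0,-60,-1],
    [0,0,0,0,0,-110,-1],
    [0,0,0,0,0,-160,-1],
    [0,0,0,0,0,-190,-1],
    [0,0,0,0,0,-200,-1],
    [0,0,0,0,0,-200,-1]
  ]
}}

```text
time: 9.85
ee_pos: [0.4266, -0.1117, 0.2074]
eef_rot: [0.627, 0.779, 0.001, 0.0]
ft_force: [0.5, 0.8, -2.9]
width: 0.0637
grip_force: 40.0
```

```bash
python3 - <<'E'
from h import *
st(); go(.55,.08,.22,-.7); go(.6545,.136,.16,-.7); go(.654,.136,.106,-.7)
E
```

```text
t 9.8 p [ 0.4266 -0.1117  0.2074] yaw 12.33 j7 0.27 w 0.0637 grip 40.0 F [ 0.5  0.8 -2.9]
turn [0.001, -0.001, 0.227] mm [161.0, 161.5, -12.2]
turn [0.001, -0.001, 0.227] mm [193.3, 275.5, 47.9]
turn [0.001, -0.001, 0.227] mm [193.4, 274.9, 101.9]
```

Emit:
{"api": "jog_arm", "payload": {
  "plan": [
    [0,0,0.05,35,35,-12,-1],
    [0,0,0.1,70,70,-12,-1],
    [0,0,0.15,105,105,-12,-1],
    [0,0,0.2,140,140,-12,-1],
    [0,0,0.227,161,161,-12,-1],
    [0,0,0.227,172,200,-12,-1],
    [0,0,0.227,184,240,-12,-1],
    [0,0,0.227,193,275,-5,-1],
    [0,0,0.227,193,275,30,-1],
    [0,0,0.227,193,275,70,-1],
    [0,0,0.227,193,275,85,-1],
    [0,0,0.227,193,275,85,-1]
  ]
}}

```text
time: 11.05
ee_pos: [0.6515, 0.1346, 0.118]
eef_rot: [0.712, 0.703, -0.003, -0.001]
ft_force: [0.0, -0.1, -2.0]
width: 0.0637
grip_force: 40.0
```

```bash
python3 - <<'E'
from h import *
st(); go(.654,.136,.1035,-.7)
E
```

```text
t 11.1 p [0.6515 0.1346 0.118 ] yaw -0.72 j7 -0.06 w 0.0637 grip 40.0 F [ 0.  -0.1 -2. ]
turn [-0.007, 0.003, -0.0] mm [1.5, 2.6, 14.5]
```

Emit:
{"api": "jog_arm", "payload": {
  "plan": [
    [0,0,0,0,0,5,-1],
    [0,0,0,0,0,10,-1],
    [0,0,0,0,0,10,-1],
    [0,0,0,0,0,10,-1]
  ]
}}

```text
time: 11.45
ee_pos: [0.6542, 0.1355, 0.1131]
eef_rot: [0.711, 0.703, 0.001, 0.0]
ft_force: [-0.4, -1.1, -2.8]
width: 0.0641
grip_force: 40.0
```

Emit:
{"api": "jog_arm", "payload": {
  "plan": [
    [0,0,0,0,0,4,-1],
    [0,0,0,0,0,7,-1],
    [0,0,0,0,0,8.5,-1],
    [0,0,0,0,0,9,-1],
    [0,0,0,0,0,9,-1],
    [0,0,0,0,0,9,-1]
  ]
}}

```text
time: 12.05
ee_pos: [0.6537, 0.1354, 0.1037]
eef_rot: [0.711, 0.703, 0.0, -0.0]
ft_force: [-4.4, -0.1, 6.1]
width: 0.0639
grip_force: 40.0
```

Contact; release and go for the second flat case.

Emit:
{"api": "jog_arm", "payload": {
  "plan": [
    [0,0,0,0,0,-0.5,0.6],
    [0,0,0,0,0,-0.5,0.75],
    [0,0,0,0,0,-0.5,0.75],
    [0,0,0,0,0,-40,0.75],
    [0,0,0,0,0,-80,0.75],
    [0,0,0,0,0,-120,0.75],
    [0,0,0,0,-50,-150,0.75],
    [0,0,0,0,-100,-180,1],
    [0,0,0,0,-130,-180,1],
    [0,0,0,0,-130,-180,1],
    [0,0,0,0,-130,-180,1]
  ]
}}

```text
time: 13.15
ee_pos: [0.5236, 0.1375, 0.284]
eef_rot: [0.711, 0.703, 0.001, -0.0]
ft_force: [-0.5, 0.1, -0.2]
width: 0.087
grip_force: 0.0
```

```bash
python3 - <<'E'
from h import *
st(); s=status.read_state(); W=wcloud(camera("wrist"),s)
tops(.132,COL,W); t=cloud(camera("top")); 
B=(.35,.56,-.45,-.27); tops(.037,B,t); S=cloud(camera("side")); tops(.037,B,S)
f=go(.4545,-.3645,.24,17.7); go(.4545,-.3645,.04,17.7,f)
E
```

```text
t 13.2 p [0.5236 0.1375 0.284 ] yaw -0.61 j7 -0.28 w 0.087 grip 0.0 F [-0.5  0.1 -0.2]
0.132 5903 0.1321 [651.5, 134.6] [129.7, 65.8] 89.1
0.037 1065 0.0352 [453.8, -363.7] [130.5, 65.3] -72.1
0.037 1080 0.0353 [455.0, -366.2] [131.9, 66.5] -72.5
turn [-0.0, 0.001, -0.321] mm [-502.1, -63.8, 43.3]
turn [0.0, 0.0, 0.0] mm [0.0, 0.0, 200.0]
```

Emit:
{"api": "jog_arm", "payload": {
  "plan": [
    [0,0,-0.05,-45,-6,0,1],
    [0,0,-0.1,-95,-12,0,1],
    [0,0,-0.15,-145,-18,0,1],
    [0,0,-0.2,-195,-25,0,1],
    [0,0,-0.25,-245,-31,0,1],
    [0,0,-0.3,-295,-37,0,1],
    [0,0,-0.321,-345,-44,10,1],
    [0,0,-0.321,-395,-50,20,1],
    [0,0,-0.321,-443,-57,30,1],
    [0,0,-0.321,-490,-64,43,1],
    [0,0,-0.321,-502,-64,60,1],
    [0,0,-0.321,-502,-64,90,1]
  ]
}}

```text
time: 14.5
ee_pos: [0.4525, -0.3695, 0.1928]
eef_rot: [0.592, 0.806, -0.002, 0.001]
ft_force: [0.7, 1.0, 0.2]
width: 0.0869
grip_force: 0.0
```

Emit:
{"api": "jog_arm", "payload": {
  "plan": [
    [0,0,0,0,0,40,1],
    [0,0,0,0,0,80,1],
    [0,0,0,0,0,120,1],
    [0,0,0,0,0,150,1],
    [0,0,0,0,0,150,1],
    [0,0,0,0,0,150,1]
  ]
}}

```text
time: 15.1
ee_pos: [0.4535, -0.3654, 0.0433]
eef_rot: [0.59, 0.807, -0.001, -0.0]
ft_force: [-0.3, -0.7, 0.8]
width: 0.087
grip_force: 0.0
```

```bash
python3 - <<'E'
from h import *
st(); go(.4545,-.3645,.0065,17.7)
E
```

```text
t 15.1 p [ 0.4535 -0.3654  0.0433] yaw 17.66 j7 1.29 w 0.087 grip 0.0 F [-0.3 -0.7  0.8]
turn [-0.002, 0.0, -0.001] mm [0.5, 1.3, 36.7]
```

Emit:
{"api": "jog_arm", "payload": {
  "plan": [
    [0,0,0,0,1,15,1],
    [0,0,0,0,1,28,1],
    [0,0,0,0,1,36,1],
    [0,0,0,0,1,36,1],
    [0,0,0,0,1,36,-1],
    [0,0,0,0,1,36,-1],
    [0,0,0,0,1,36,-1],
    [0,0,0,0,1,36,-1],
    [0,0,0,0,1,36,-1],
    [0,0,0,0,1,36,-1]
  ]
}}

```text
time: 16.1
ee_pos: [0.455, -0.364, 0.0075]
eef_rot: [0.59, 0.808, 0.0, 0.0]
ft_force: [-0.5, 1.2, 4.9]
width: 0.0639
grip_force: 40.0
```

Emit:
{"api": "jog_arm", "payload": {
  "plan": [
    [0,0,0,0,0,-20,-1],
    [0,0,0,0,0,-60,-1],
    [0,0,0,0,0,-110,-1],
    [0,0,0,0,0,-160,-1],
    [0,0,0,0,0,-210,-1],
    [0,0,0,0,0,-240,-1],
    [0,0,0,0,0,-240,-1],
    [0,0,0,0,0,-240,-1]
  ]
}}

```text
time: 16.9
ee_pos: [0.4548, -0.3637, 0.2467]
eef_rot: [0.59, 0.808, 0.0, -0.0]
ft_force: [0.4, 0.8, -3.0]
width: 0.0639
grip_force: 40.0
```

```bash
python3 - <<'E'
from h import *
st(); f=go(.55,.07,.25,-.7); go(.654,.136,.16,-.7,f)
E
```

```text
t 16.9 p [ 0.4548 -0.3637  0.2467] yaw 17.72 j7 1.16 w 0.0639 grip 40.0 F [ 0.4  0.8 -3. ]
turn [0.0, -0.001, 0.322] mm [384.1, 222.7, -3.1]
turn [0.0, 0.0, 0.0] mm [67.3, 103.2, 90.0]
```

Emit:
{"api": "jog_arm", "payload": {
  "plan": [
    [0,0,0.03,30,18,-3,-1],
    [0,0,0.06,70,40,-3,-1],
    [0,0,0.1,110,64,-3,-1],
    [0,0,0.14,150,87,-3,-1],
    [0,0,0.18,190,110,-3,-1],
    [0,0,0.22,230,133,-3,-1],
    [0,0,0.26,270,157,-3,-1],
    [0,0,0.3,310,180,-3,-1],
    [0,0,0.322,350,203,-3,-1],
    [0,0,0.322,384,223,-3,-1],
    [0,0,0.322,384,223,-3,-1],
    [0,0,0.322,384,223,-3,-1]
  ]
}}

```text
time: 18.1
ee_pos: [0.5495, 0.0704, 0.2481]
eef_rot: [0.711, 0.703, -0.002, -0.0]
ft_force: [0.5, -1.0, -2.5]
width: 0.0637
grip_force: 40.0
```

```bash
python3 - <<'E'
from h import *
st(); go(.6545,.1365,.155,-.7)
E
```

```text
t 18.1 p [0.5495 0.0704 0.2481] yaw -0.62 j7 -0.06 w 0.0637 grip 40.0 F [ 0.5 -1.  -2.5]
turn [-0.003, 0.002, 0.001] mm [67.4, 104.6, 92.7]
```

Emit:
{"api": "jog_arm", "payload": {
  "plan": [
    [0,0,0,22,35,0,-1],
    [0,0,0,45,70,0,-1],
    [0,0,0,66,104,10,-1],
    [0,0,0,66,104,50,-1],
    [0,0,0,66,104,80,-1],
    [0,0,0,66,104,95,-1],
    [0,0,0,66,104,95,-1],
    [0,0,0,66,104,95,-1],
    [0,0,0,66,104,95,-1]
  ]
}}

```text
time: 19.0
ee_pos: [0.6561, 0.1341, 0.1573]
eef_rot: [0.712, 0.702, 0.001, 0.001]
ft_force: [-0.9, 0.1, -0.6]
width: 0.0638
grip_force: 40.0
```

```bash
python3 - <<'E'
from h import *
st(); go(.654,.136,.1395,-.7)
E
```

```text
t 19.0 p [0.6561 0.1341 0.1573] yaw -0.77 j7 0.02 w 0.0638 grip 40.0 F [-0.9  0.1 -0.6]
turn [0.003, -0.001, -0.001] mm [1.9, -2.2, 17.8]
```

Emit:
{"api": "jog_arm", "payload": {
  "plan": [
    [0,0,0,1.5,-1.5,4,-1],
    [0,0,0,1.5,-1.5,8,-1],
    [0,0,0,1.5,-1.5,8,-1],
    [0,0,0,1.5,-1.5,8,-1],
    [0,0,0,1.5,-1.5,8,-1]
  ]
}}

```text
time: 19.5
ee_pos: [0.6539, 0.1358, 0.1474]
eef_rot: [0.712, 0.702, 0.0, 0.0]
ft_force: [-0.1, -0.4, -2.0]
width: 0.064
grip_force: 40.0
```

Emit:
{"api": "jog_arm", "payload": {
  "plan": [
    [0,0,0,0,0,3,-1],
    [0,0,0,0,0,6,-1],
    [0,0,0,0,0,7.5,-1],
    [0,0,0,0,0,7.5,-1],
    [0,0,0,0,0,7.5,-1]
  ]
}}

```text
time: 20.0
ee_pos: [0.6538, 0.1358, 0.1396]
eef_rot: [0.712, 0.702, -0.0, -0.0]
ft_force: [0.3, -0.1, -2.6]
width: 0.0636
grip_force: 40.0
```

Emit:
{"api": "jog_arm", "payload": {
  "plan": [
    [0,0,0,0,0,0.7,-1],
    [0,0,0,0,0,0.7,-1],
    [0,0,0,0,0,0.7,0.6],
    [0,0,0,0,0,0.7,0.75],
    [0,0,0,0,0,0.7,0.75],
    [0,0,0,0,0,-40,0.75],
    [0,0,0,0,0,-80,0.75],
    [0,0,0,0,0,-120,0.75],
    [0,0,0,0,-50,-150,0.75],
    [0,0,0,0,-100,-150,0.75],
    [0,0,0,0,-130,-150,0.75],
    [0,0,0,0,-130,-150,0.75]
  ]
}}

```text
time: 21.2
ee_pos: [0.5205, 0.1384, 0.2901]
eef_rot: [0.711, 0.704, 0.001, -0.003]
ft_force: [0.7, 0.8, 0.4]
width: 0.076
grip_force: 0.0
```

```bash
python3 - <<'E'
from h import *
st(); s=status.read_state(); c=camera("wrist"); W=wcloud(c,s)
tops(.168,COL,W); tops(.09,(.5,.6,.03,.16),W); tops(.1,(.5,.6,.16,.25),W); tops(.1,(.45,.54,.25,.35),W)
S=camera("side"); tops(.168,COL,cloud(S)); tops(.09,(.5,.59,.03,.15),cloud(S))
cv2.imwrite("pics/s2.png",cv2.resize(S["image"][100:300,220:480,::-1],(780,600)))
f=go(.50,.094,.15,89.3); go(.547,.094,.15,89.3,f)
E
```

```text
t 21.2 p [0.5205 0.1384 0.2901] yaw -0.57 j7 -0.24 w 0.076 grip 0.0 F [0.7 0.8 0.4]
0.168 6780 0.1681 [651.8, 135.4] [129.7, 66.4] 89.5
0.09 405 0.0905 [555.7, 93.6] [39.3, 16.6] -0.4
0.1 624 0.1003 [527.6, 188.5] [49.7, 15.9] 89.4
0.1 403 0.1001 [497.7, 293.9] [50.7, 10.1] 89.8
0.168 535 0.1672 [652.4, 130.5] [135.7, 67.5] 88.2
0.09 56 0.0885 [556.5, 91.7] [38.6, 21.6] -5.1
turn [0.003, -0.002, -1.569] mm [-45.1, -23.0, 140.1]
turn [0.0, 0.0, 0.0] mm [-47.0, 0.6, 0.0]
```

View pics/s2.png

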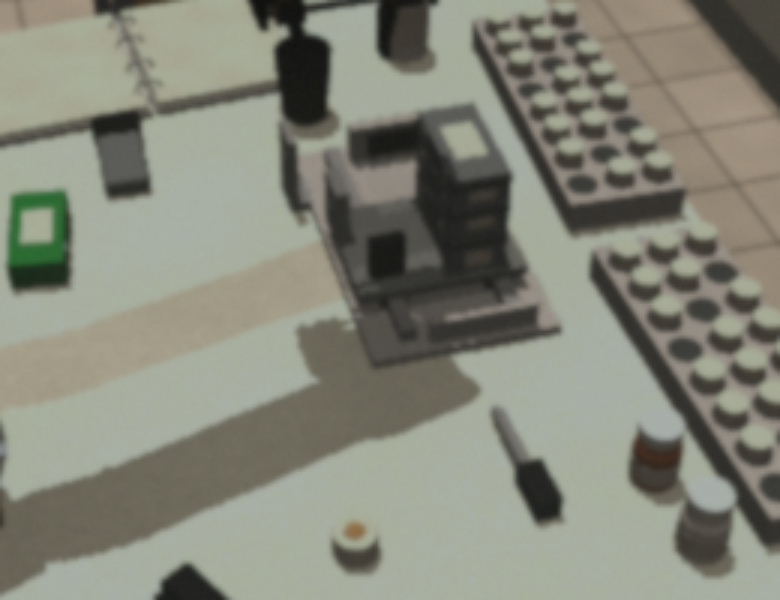

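The view shows the three-case column standing squarely (crop 470,180), with the tab at (387,255), the bracket at (293,165) and the pin still at (525,465).

Emit:
{"api": "jog_arm", "payload": {
  "plan": [
    [0,0,-0.14,-45,10,0,0.2],
    [0,0,-0.28,-45,26,0,0],
    [0,0,-0.42,-45,26,0,0],
    [0,0,-0.56,-45,26,0,0],
    [0,0,-0.7,-45,26,0,0],
    [0,0,-0.84,-45,26,0,0],
    [0,0,-0.98,-45,26,0,0],
    [0,0,-1.12,-45,26,0,0],
    [0,0,-1.26,-45,26,30,0],
    [0,0,-1.4,-45,26,70,0],
    [0,0,-1.54,-45,26,110,0],
    [0,0,-1.569,-45,26,140,0]
  ]
}}

```text
time: 22.5
ee_pos: [0.5495, 0.091, 0.1467]
eef_rot: [0.006, 1.0, -0.001, -0.001]
ft_force: [0.7, 0.7, 0.5]
width: 0.0438
grip_force: 0.0
```

Emit:
{"api": "jog_arm", "payload": {
  "plan": [
    [0,0,0,0,0,0,0],
    [0,0,0,0,0,0,0],
    [0,0,0,0,0,0,0]
  ]
}}

```text
time: 22.8
ee_pos: [0.5508, 0.0919, 0.1514]
eef_rot: [0.008, 1.0, 0.0, 0.001]
ft_force: [0.0, -0.2, -0.2]
width: 0.0434
grip_force: 0.0
```

```bash
python3 - <<'E'
from h import *
st(); go(.547,.094,.055,89.3)
E
```

```text
t 22.8 p [0.5508 0.0919 0.1514] yaw 89.05 j7 1.49 w 0.0434 grip 0.0 F [ 0.  -0.2 -0.2]
turn [0.0, 0.002, -0.004] mm [4.0, 2.0, 96.4]
```

Emit:
{"api": "jog_arm", "payload": {
  "plan": [
    [0,0,0,4,2,30,0],
    [0,0,0,4,2,60,0],
    [0,0,0,4,2,85,0],
    [0,0,0,4,2,96,0],
    [0,0,0,4,2,96,0],
    [0,0,0,4,2,96,-0.3],
    [0,0,0,4,2,96,-0.5],
    [0,0,0,4,2,96,-1],
    [0,0,0,4,2,96,-1],
    [0,0,0,4,2,96,-1],
    [0,0,0,4,2,96,-1]
  ],
  "squeeze": 15
}}

```text
time: 23.9
ee_pos: [0.5457, 0.0941, 0.0543]
eef_rot: [0.008, 1.0, 0.0, 0.0]
ft_force: [-0.9, -1.6, 6.2]
width: 0.0155
grip_force: 15.0
```

```bash
python3 - <<'E'
from h import *
st(); s=status.read_state(); a=np.radians(89.3); p=s["ee_pos"]; go(p[0]+.15*np.cos(a),p[1]+.15*np.sin(a),p[2])
E
```

```text
t 23.9 p [0.5457 0.0941 0.0543] yaw 89.14 j7 1.56 w 0.0155 grip 15.0 F [-0.9 -1.6  6.2]
turn [0.0, 0.001, -0.0] mm [0.4, 150.0, 0.0]
```

Emit:
{"api": "jog_arm", "payload": {
  "plan": [
    [0,0,0,0,1,0,-1],
    [0,0,0,0,3,0,-1],
    [0,0,0,0,6.5,0,-1],
    [0,0,0,0,11,0,-1],
    [0,0,0,0,16,0,-1],
    [0,0,0,0,21,0,-1],
    [0,0,0,0,26,0,-1],
    [0,0,0,0,31,0,-1],
    [0,0,0,0,36,0,-1],
    [0,0,0,0,41,0,-1],
    [0,0,0,0,46,0,-1],
    [0,0,0,0,51,0,-1]
  ]
}}

```text
time: 25.1
ee_pos: [0.5463, 0.145, 0.0543]
eef_rot: [0.008, 1.0, -0.0, 0.0]
ft_force: [-0.8, -2.3, 6.8]
width: 0.0159
grip_force: 15.0
```

Emit:
{"api": "jog_arm", "payload": {
  "plan": [
    [0,0,0,0,5,0,-1],
    [0,0,0,0,10,0,-1],
    [0,0,0,0,15,0,-1],
    [0,0,0,0,20,0,-1],
    [0,0,0,0,25,0,-1],
    [0,0,0,0,30,0,-1],
    [0,0,0,0,35,0,-1],
    [0,0,0,0,40,0,-1],
    [0,0,0,0,45,0,-1],
    [0,0,0,0,50,0,-1],
    [0,0,0,0,54,0,-1],
    [0,0,0,0,57,0,-1]
  ]
}}

```text
time: 26.3
ee_pos: [0.547, 0.1974, 0.0542]
eef_rot: [0.009, 1.0, -0.003, -0.001]
ft_force: [-5.6, -22.6, 16.0]
width: 0.0157
grip_force: 15.0
```

```bash
python3 - <<'E'
from h import *
st(); go(.5476,.2441,.0543,89.1)
E
```

```text
t 26.3 p [0.547  0.1974 0.0542] yaw 88.97 j7 1.38 w 0.0157 grip 15.0 F [ -5.6 -22.6  16. ]
turn [-0.005, -0.001, -0.002] mm [0.2, 46.7, -0.3]
```

```bash
python3 - <<'E'
from h import *
st(); s=status.read_state(); c=camera("wrist"); W=wcloud(c,s); S=camera("side")
st()
tops(.168,(.58,.73,.1,.4),cloud(S)); tops(.1,(.5,.57,.2,.4),cloud(S))
a=cv2.resize(c["image"][:,:,::-1],(640,400))[0:300]; b=cv2.resize(S["image"][80:230,240:480,::-1],(480,300),interpolation=cv2.INTER_CUBIC)
cv2.imwrite("pics/blk.png",np.vstack([cv2.resize(a[:, 100:580],(720,300)) ,cv2.resize(b,(720,300))]))
E
```

```text
t 26.3 p [0.547  0.1974 0.0542] yaw 88.97 j7 1.38 w 0.0157 grip 15.0 F [ -5.6 -22.6  16. ]
t 26.4 p [0.547  0.1974 0.0542] yaw 88.95 j7 1.38 w 0.0159 grip 15.0 F [ -5.7 -16.   14.3]
0.168 471 0.1671 [646.6, 201.4] [209.8, 88.9] 76.3
0.1 19 0.0981 [519.1, 288.4] [53.1, 37.8] 89.5
```

View pics/blk.png

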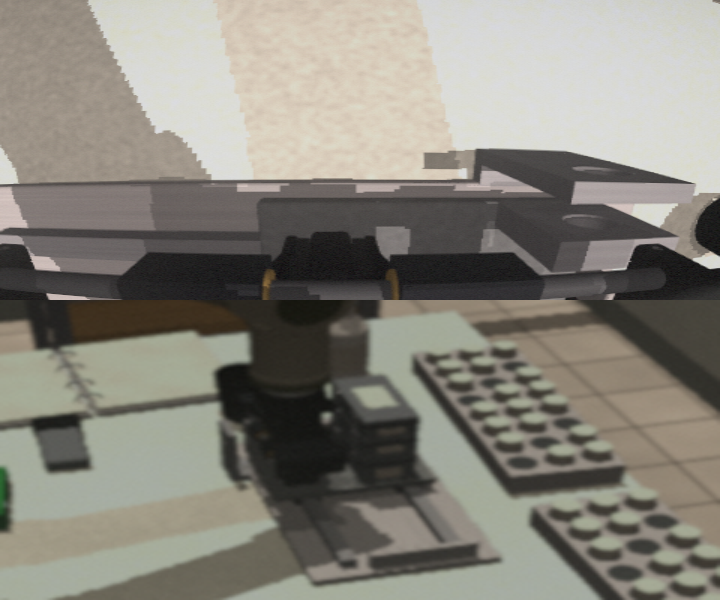

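The lug and bracket now line up: the lug started only 105 mm from the bracket, so the carriage began about 45 mm along its travel. The 103 mm moved plus the force rise means it is at the stop. I release the tab, lift and check.

Emit:
{"api": "jog_arm", "payload": {
  "plan": [
    [0,0,0,0,-1.5,0,-1],
    [0,0,0,0,-3,0,-1],
    [0,0,0,0,-3,0,-0.4],
    [0,0,0,0,-3,0,-0.1],
    [0,0,0,0,-3,0,0],
    [0,0,0,0,-3,0,0],
    [0,0,0,0,-3,-40,0],
    [0,0,0,0,-3,-80,0],
    [0,0,0,0,-3,-130,0],
    [0,0,0,0,-40,-180,0],
    [0,0,0,0,-80,-220,0],
    [0,0,0,50,-80,-220,0.3]
  ]
}}

```text
time: 27.6
ee_pos: [0.5037, 0.1196, 0.2755]
eef_rot: [0.011, 1.0, -0.001, 0.003]
ft_force: [-1.6, 0.2, 1.0]
width: 0.0466
grip_force: 0.0
```

Emit:
{"api": "jog_arm", "payload": {
  "plan": [
    [0,0,0,0,0,0,0.3],
    [0,0,0,0,0,0,0.3],
    [0,0,0,0,0,0,0.3]
  ]
}}

```text
time: 27.9
ee_pos: [0.5, 0.125, 0.2722]
eef_rot: [0.007, 1.0, -0.0, -0.0]
ft_force: [0.1, 1.3, 0.5]
width: 0.0564
grip_force: 0.0
```

```bash
python3 - <<'E'
from h import *
st(); s=status.read_state(); c=camera("wrist"); W=wcloud(c,s); t=camera("top"); T=cloud(t); S=camera("side")
for n,w in(("w",W),("top",T)):
    print(n); tops(.168,(.58,.73,.1,.4),w); tops(.09,(.5,.6,.12,.25),w,.006); tops(.1,(.512,.56,.23,.35),w); tops(.1,(.45,.511,.25,.35),w)
for w in(T,cloud(S)):
    Z=w[...,2]; m=(Z>.005)&(w[...,0]>.48)&(w[...,0]<.66)&(w[...,1]>-.3)&(w[...,1]<-.05)&(Z<.05); q=w[m]
    print("pin",len(q),*rect(q[:,:2])); b=q[q[:,2]>.021]; print("block",len(b),b[:,2].mean().round(4),*rect(b[:,:2]))
E
```

```text
t 27.9 p [0.5    0.125  0.2722] yaw 89.23 j7 1.27 w 0.0564 grip 0.0 F [0.1 1.3 0.5]
w
0.168 465 0.1676 [637.2, 189.4] [33.9, 31.0] 3.0
0.09 362 0.0904 [555.1, 198.1] [36.1, 17.5] 0.3
0.1 533 0.0996 [528.5, 292.8] [52.2, 17.0] 89.8
0.1 338 0.0997 [497.1, 293.7] [51.5, 10.4] 88.7
top
0.1 72 0.0991 [528.5, 303.2] [31.2, 16.0] -89.6
0.1 76 0.0989 [496.8, 293.9] [49.2, 8.6] 89.7
pin 367 [567.6, -177.9] [248.7, 141.5] 79.3
block 211 0.0262 [612.7, -179.4] [132.3, 28.4] -89.2
pin 355 [567.8, -172.5] [250.0, 167.2] 88.3
block 175 0.0264 [615.8, -183.5] [131.6, 28.1] -89.8
```

Emit:
{"api": "jog_arm", "payload": {
  "plan": [
    [0,0,0.14,0,-40,-10,1],
    [0,0,0.28,0,-85,-20,1],
    [0,0,0.42,0,-130,-30,1],
    [0,0,0.56,0,-175,-30,1],
    [0,0,0.7,0,-220,-30,1],
    [0,0,0.84,0,-260,-30,1],
    [0,0,0.98,0,-290,-30,1],
    [0,0,1.12,0,-295,-30,1],
    [0,0,1.26,0,-295,-30,1],
    [0,0,1.4,0,-295,-30,1],
    [0,0,1.5,0,-295,-30,1],
    [0,0,1.5,0,-295,-30,1]
  ]
}}

```text
time: 29.25
ee_pos: [0.4958, -0.1709, 0.3023]
eef_rot: [0.688, 0.726, -0.001, 0.0]
ft_force: [0.5, 0.6, -0.0]
width: 0.0871
grip_force: 0.0
```

Emit:
{"api": "jog_arm", "payload": {
  "plan": [
    [0,0,0,0,0,0,1],
    [0,0,0,0,0,0,1],
    [0,0,0,0,0,0,1]
  ]
}}

```text
time: 29.55
ee_pos: [0.4955, -0.171, 0.3026]
eef_rot: [0.687, 0.727, -0.0, -0.0]
ft_force: [-0.4, 0.2, -1.5]
width: 0.087
grip_force: 0.0
```

```bash
python3 - <<'E'
from h import *
st(); s=status.read_state(); c=camera("wrist"); W=wcloud(c,s); pickle.dump((s,c,W),open("w2.pkl","wb"))
T=camera("top"); t=cloud(T); tops(.168,(.58,.73,.1,.4),t); tops(.1,(.512,.56,.23,.35),t);tops(.09,(.5,.6,.12,.25),t,.006)
a=c["image"][:,:,::-1]; b=cv2.resize(T["image"][90:240,205:525,::-1],(640,300),interpolation=cv2.INTER_CUBIC)
cv2.imwrite("pics/w2.png",np.vstack([a[:300],b]))
E
```

```text
t 29.6 p [ 0.4955 -0.171   0.3026] yaw 3.28 j7 0.4 w 0.087 grip 0.0 F [-0.4  0.2 -1.5]
0.168 1255 0.1674 [653.3, 240.2] [130.6, 67.3] 89.2
0.1 126 0.0992 [528.0, 293.5] [51.0, 16.6] 89.9
0.09 88 0.0898 [558.0, 197.8] [39.9, 16.3] 1.5
```

View pics/w2.png

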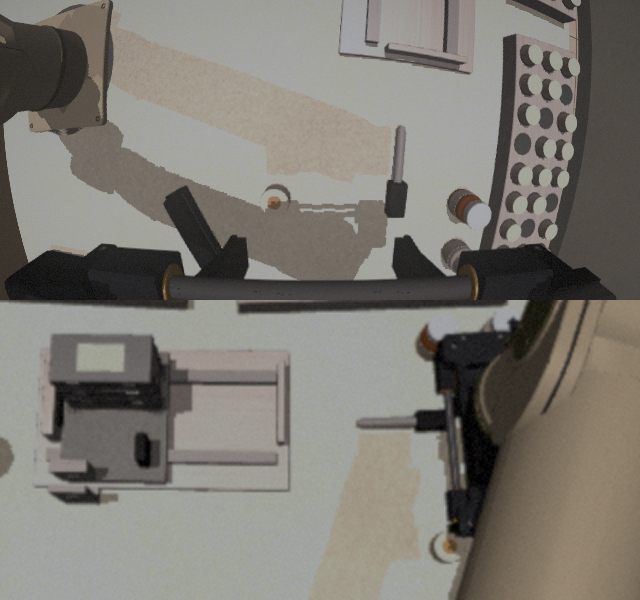

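The pin was knocked: the block is now at wrist pixel (397,198), rod tip (401,128). The column and carriage are at the stop.

```bash
python3 - <<'E'
from h import *
s,c,W=pickle.load(open("w2.pkl","rb")); X,Y,Z=W[...,0],W[...,1],W[...,2]
m=np.zeros(Z.shape,bool); m[115:222,380:412]=1
m&=(Z>.006)&(Z<.045); q=W[m]; b=q[q[:,2]>.0235]; r=q[(q[:,2]<.0235)&(q[:,2]>.012)&(q[:,1]>b[:,1].max()+.004)]
print("block",len(b),b[:,2].mean().round(4),*rect(b[:,:2])); print("rod",len(r),r[:,2].max().round(4),*rect(r[:,:2]))
E
```

```text
block 611 0.0279 [614.4, -217.8] [54.7, 28.5] -89.3
rod 480 0.023 [611.5, -145.9] [81.1, 13.7] -88.8
```

```bash
python3 - <<'E'
from h import *
f=go(.601,-.2165,.10,1.2); go(.601,-.2165,.004,1.2,f)
E
```

```text
turn [0.0, -0.0, 0.036] mm [-51.4, 102.7, 202.7]
turn [0.0, 0.0, 0.0] mm [0.0, 0.0, 96.0]
```

Emit:
{"api": "jog_arm", "payload": {
  "plan": [
    [0,0,0.036,-17,34,0,1],
    [0,0,0.036,-34,68,20,1],
    [0,0,0.036,-51,103,50,1],
    [0,0,0.036,-51,103,100,1],
    [0,0,0.036,-51,103,150,1],
    [0,0,0.036,-51,103,190,1],
    [0,0,0.036,-51,103,203,1],
    [0,0,0.036,-51,103,203,1],
    [0,0,0.036,-51,103,203,1]
  ]
}}

```text
time: 30.55
ee_pos: [0.6022, -0.2166, 0.1018]
eef_rot: [0.7, 0.714, 0.001, 0.001]
ft_force: [-0.3, 0.0, 0.4]
width: 0.0868
grip_force: 0.0
```

```bash
python3 - <<'E'
from h import *
st(); go(.601,-.2165,.004,1.2)
E
```

```text
t 30.6 p [ 0.6022 -0.2166  0.1018] yaw 1.16 j7 0.69 w 0.0868 grip 0.0 F [-0.3  0.   0.4]
turn [0.002, 0.001, -0.001] mm [0.2, -1.5, 97.8]
```

Emit:
{"api": "jog_arm", "payload": {
  "plan": [
    [0,0,0,0,-1.5,35,1],
    [0,0,0,0,-1.5,65,1],
    [0,0,0,0,-1.5,86,1],
    [0,0,0,0,-1.5,96,1],
    [0,0,0,0,-1.5,97,1],
    [0,0,0,0,-1.5,97,0.6],
    [0,0,0,0,-1.5,97,0.3],
    [0,0,0,0,-1.5,97,0],
    [0,0,0,0,-1.5,97,-0.2],
    [0,0,0,0,-1.5,97,-1],
    [0,0,0,0,-1.5,97,-1],
    [0,0,0,0,-1.5,97,-1]
  ],
  "squeeze": 40
}}

```text
time: 31.75
ee_pos: [0.6001, -0.2161, 0.0029]
eef_rot: [0.7, 0.714, 0.0, 0.0]
ft_force: [0.8, 0.7, 0.7]
width: 0.039
grip_force: 0.7
```

Emit:
{"api": "jog_arm", "payload": {
  "plan": [
    [0,0,0,0,0,0,-1],
    [0,0,0,0,0,0,-1],
    [0,0,0,0,0,-30,-1],
    [0,0,0,0,0,-80,-1],
    [0,0,0,0,-20,-130,-1],
    [0,0,0,0,-50,-170,-1],
    [0,0,0,0,-70,-190,-1],
    [0,0,0,0,-100,-200,-1],
    [0,0,0,0,-120,-200,-1],
    [0,0,0,0,-120,-200,-1]
  ]
}}

```text
time: 32.75
ee_pos: [0.4771, -0.219, 0.2023]
eef_rot: [0.701, 0.713, 0.001, -0.001]
ft_force: [-0.5, -0.3, -2.0]
width: 0.028
grip_force: 40.0
```

```bash
python3 - <<'E'
from h import *
st(); s=status.read_state(); c=camera("wrist"); W=wcloud(c,s)
go(.38,.24,.2,-90.7); go(.38,.05,.2,-45)
cv2.imwrite("pics/w3.png",c["image"][:,:,::-1])
E
```

```text
t 32.8 p [ 0.4771 -0.219   0.2023] yaw 1.01 j7 0.6 w 0.028 grip 40.0 F [-0.5 -0.3 -2. ]
turn [-0.002, -0.002, 1.602] mm [460.0, -89.9, 3.6]
turn [-0.001, -0.003, 0.805] mm [270.0, -93.6, 3.1]
```

View pics/w3.png

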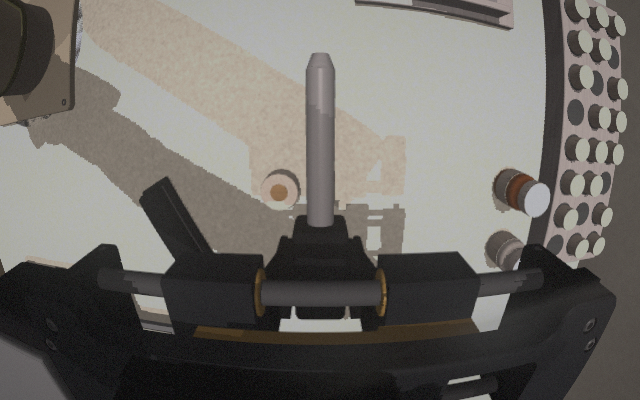

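Pin held straight: rod from (320,222) to tip (319,55).

```bash
cat >> h.py <<'E'
def pin(c):
    s0={"eef_rot":[0,0,0,1],"ee_pos":np.zeros(3)}
    W=wcloud(c,s0); m=np.zeros(W.shape[:2],bool); m[60:215,300:342]=1
    q=W[m]; q=q[(np.abs(q[:,2])<.05)&(np.abs(q[:,1])<.02)&(q[:,0]<.15)]
    xs=[];
    for a in np.arange(.03,.125,.01):
        b=q[(q[:,0]>a)&(q[:,0]<a+.01)]
        if len(b)>15: xs.append((a+.005,(b[:,1].min()+b[:,1].max())/2,np.percentile(b[:,2],5)+.007))
    xs=np.array(xs)*1000; print(xs.round(1).tolist()); print("tip x",(q[:,0].max()*1000).round(1))
    k=xs[(xs[:,0]>45)&(xs[:,0]<100)]; print("y",np.polyfit(k[:,0],k[:,1],1).round(3),"z",np.polyfit(k[:,0],k[:,2],1).round(3))
E
python3 - <<'E'
from h import *
st(); c=camera("wrist"); pin(c)
f=go(.38,.24,.2,-90.7);
E
```

```text
t 32.8 p [ 0.4788 -0.2181  0.2025] yaw 1.11 j7 0.6 w 0.0278 grip 40.0 F [ 0.6  0.5 -1.4]
[[35.0, -0.8, -12.2], [45.0, -1.1, -12.3], [55.0, -0.8, -12.1], [65.0, -0.8, -12.5], [75.0, -0.7, -12.3], [85.0, -1.0, -12.2], [95.0, -0.7, -12.2], [105.0, -0.8, -11.8]]
tip x 106.7
y [-0.002 -0.666] z [ 1.0000e-03 -1.2355e+01]
turn [-0.001, -0.001, 1.603] mm [459.8, -90.3, 3.2]
```

Emit:
{"api": "jog_arm", "payload": {
  "plan": [
    [0,0,0.14,30,-20,0,-1],
    [0,0,0.28,70,-40,0,-1],
    [0,0,0.42,110,-60,0,-1],
    [0,0,0.56,150,-80,0,-1],
    [0,0,0.7,190,-95,0,-1],
    [0,0,0.84,235,-105,0,-1],
    [0,0,0.98,280,-105,0,-1],
    [0,0,1.12,325,-105,0,-1],
    [0,0,1.26,370,-105,0,-1],
    [0,0,1.4,415,-105,0,-1],
    [0,0,1.54,460,-105,0,-1],
    [0,0,1.603,508,-105,0,-1]
  ]
}}

```text
time: 34.05
ee_pos: [0.3671, 0.2233, 0.2022]
eef_rot: [0.995, 0.1, -0.001, -0.0]
ft_force: [0.4, -0.3, -0.5]
width: 0.0276
grip_force: 40.0
```

Emit:
{"api": "jog_arm", "payload": {
  "plan": [
    [0,0,0,0,0,0,-1],
    [0,0,0,0,0,0,-1],
    [0,0,0,0,0,0,-1]
  ]
}}

```text
time: 34.35
ee_pos: [0.3678, 0.2203, 0.2023]
eef_rot: [0.995, 0.103, -0.001, -0.0]
ft_force: [-0.7, 0.2, -1.4]
width: 0.0279
grip_force: 40.0
```

```bash
python3 - <<'E'
from h import *
st(); go(.360,.2934,.0633,-90.7)
E
```

```text
t 34.4 p [0.3678 0.2203 0.2023] yaw -78.13 j7 -2.04 w 0.0279 grip 40.0 F [-0.7  0.2 -1.4]
turn [-0.0, 0.001, 0.219] mm [7.6, -73.1, 139.0]
```

Emit:
{"api": "jog_arm", "payload": {
  "plan": [
    [0,0,0.1,10,-30,0,-1],
    [0,0,0.219,14,-72,20,-1],
    [0,0,0.219,14,-72,50,-1],
    [0,0,0.219,14,-72,85,-1],
    [0,0,0.219,14,-72,115,-1],
    [0,0,0.219,14,-72,139,-1],
    [0,0,0.219,14,-72,139,-1],
    [0,0,0.219,14,-72,139,-1],
    [0,0,0.219,14,-72,139,-1]
  ]
}}

```text
time: 35.25
ee_pos: [0.3674, 0.295, 0.0655]
eef_rot: [1.0, -0.006, 0.001, -0.001]
ft_force: [0.3, -0.3, -1.2]
width: 0.028
grip_force: 40.0
```

```bash
python3 - <<'E'
from h import *
st(); s=status.read_state(); c=camera("wrist"); pickle.dump((s,c),open("w4.pkl","wb")); pin(c); W=wcloud(c,s)
tops(.1,(.48,.511,.25,.35),W); tops(.1,(.515,.56,.25,.35),W)
go(.367,.2934,.0633,-90.7)
cv2.imwrite("pics/w4.png",c["image"][:,:,::-1])
E
```

```text
t 35.2 p [0.3674 0.295  0.0655] yaw -90.71 j7 -2.32 w 0.028 grip 40.0 F [ 0.3 -0.3 -1.2]
[[35.0, -1.0, -12.3], [45.0, -0.9, -12.4], [55.0, -1.0, -12.3], [65.0, -1.0, -12.4], [75.0, -1.0, -12.2], [85.0, -0.9, -12.3], [95.0, -1.0, -12.3], [105.0, -1.0, -11.5]]
tip x 105.2
y [ 1.000e-03 -1.021e+00] z [ 1.0000e-03 -1.2424e+01]
0.1 1436 0.0989 [494.2, 294.1] [50.2, 4.6] 89.0
turn [-0.003, -0.001, 0.0] mm [-0.3, 1.7, 2.1]
```

View pics/w4.png

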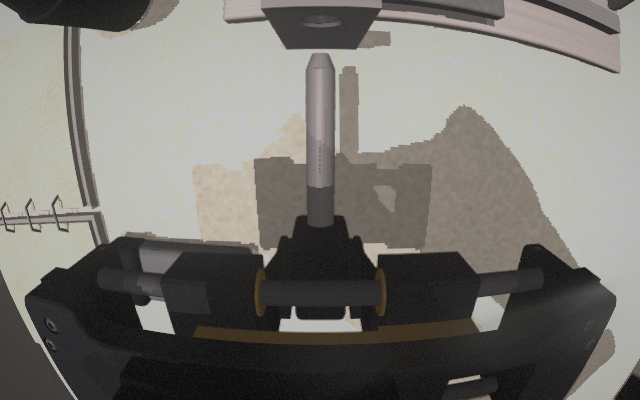

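Hole at about (321,21), rod axis at column 320 and tip row 53. I take one enlarged crop for the hole's height.

```bash
python3 - <<'E'
from h import *
s,c=pickle.load(open("w4.pkl","rb"))
im=c["image"][0:75,255:385,::-1]; cv2.imwrite("pics/w4c.png",cv2.convertScaleAbs(cv2.resize(im,None,fx=6,fy=6,interpolation=cv2.INTER_CUBIC),alpha=2.2))
W=wcloud(c,s)
f=W[28:48,275:368].reshape(-1,3); f=f[(f[:,0]>.48)&(f[:,0]<.50)&(f[:,2]<.095)]; print("face x",np.median(f[:,0]),len(f),f[:,2].min(),f[:,2].max())
t=W[0:30,255:385].reshape(-1,3); t=t[(t[:,0]>.495)&(t[:,0]<.502)]; print("top z",np.percentile(t[:,2],[50,90,98]))
E
```

```text
face x 0.4926439890162976 1786 -0.0021166012763056408 0.06595060672482705
top z [0.09914581 0.10084032 0.10131075]
```

View pics/w4c.png

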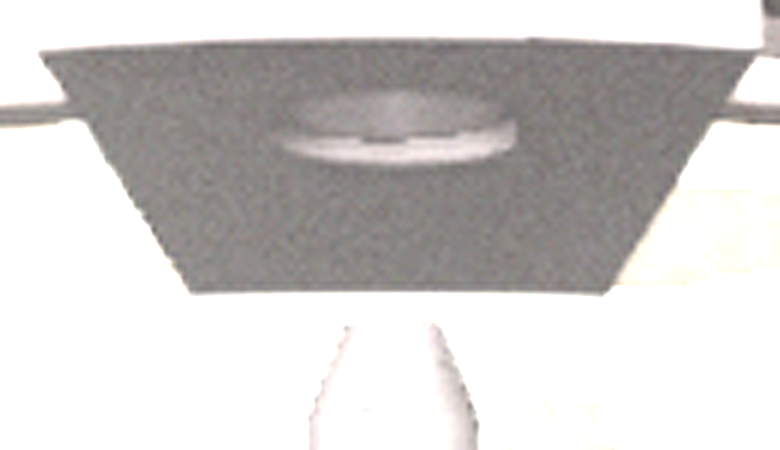

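Crop: the hole ellipse spans columns 280–518 and rows 90–165.

```bash
python3 - <<'E'
from h import *
s,c=pickle.load(open("w4.pkl","rb"))
Rm=R.from_quat(s["eef_rot"]).as_matrix(); T=c["mount"]
for u,v in((280,132),(518,132),(399,90),(399,165),(399,40),(399,293)):
    u,v=(u+.5)/6-.5+255,(v+.5)/6-.5
    d=np.array([u-c["cx"],v-c["cy"]]); r=np.hypot(*d); th=r/c["fx"]
    ray=Rm@T[:3,:3]@np.r_[d/r*np.sin(th),np.cos(th)]; o=Rm@T[:3,3]+s["ee_pos"]
    print((o+ray*(.4926-o[0])/ray[0]).round(4))
st(); go(.367,.2932,.0632,-90.7)
E
```

```text
[0.4926 0.3034 0.0757]
[0.4926 0.2842 0.0749]
[0.4926 0.2938 0.0872]
[0.4926 0.2938 0.0636]
[0.4926 0.2939 0.0997]
[0.4926 0.2938 0.0006]
t 35.3 p [0.3673 0.2951 0.0654] yaw -90.69 j7 -2.32 w 0.0279 grip 40.0 F [-0.5 -0.7 -1.7]
turn [-0.003, -0.001, 0.0] mm [-0.3, 1.9, 2.2]
```

Emit:
{"api": "jog_arm", "payload": {
  "plan": [
    [0,0,0,0,2,2.6,-1],
    [0,0,0,0,2,2.6,-1],
    [0,0,0,5,2,2.6,-1],
    [0,0,0,10,2,2.6,-1],
    [0,0,0,15,2,2.6,-1],
    [0,0,0,19,2,2.6,-1],
    [0,0,0,22,2,2.6,-1],
    [0,0,0,25,2,2.6,-1],
    [0,0,0,28,2,2.6,-1],
    [0,0,0,30,2,2.6,-1],
    [0,0,0,30,2,2.6,-1]
  ]
}}

```text
time: 36.4
ee_pos: [0.3969, 0.2927, 0.0616]
eef_rot: [1.0, -0.006, 0.0, -0.001]
ft_force: [1.2, 1.9, 1.1]
width: 0.0277
grip_force: 40.0
```

```bash
python3 - <<'E'
from h import *
st(); s=status.read_state(); c=camera("wrist"); pin(c)
E
```

```text
t 36.4 p [0.3969 0.2927 0.0616] yaw -90.66 j7 -2.25 w 0.0277 grip 40.0 F [1.2 1.9 1.1]
[[35.0, -1.2, -12.5], [45.0, -1.3, -12.4], [55.0, -0.9, -12.5], [65.0, -0.9, -12.5], [75.0, -1.2, -12.4], [85.0, -1.2, -12.5], [95.0, -0.7, -32.5], [105.0, -0.8, -32.8]]
tip x 101.2
y [ 0.002 -1.163] z [-0.4   13.551]
```

Emit:
{"api": "jog_arm", "payload": {
  "plan": [
    [0,0,0,3,0,-0.7,-1],
    [0,0,0,7,0,-0.7,-1],
    [0,0,0,11,0,-0.7,-1],
    [0,0,0,15,0,-0.7,-1],
    [0,0,0,19,0,-0.7,-1],
    [0,0,0,23,0,-0.7,-1],
    [0,0,0,26,0,-0.7,-1],
    [0,0,0,29,0,-0.7,-1],
    [0,0,0,32,0,-0.7,-1],
    [0,0,0,35,0,-0.7,-1],
    [0,0,0,38,0,-0.7,-1],
    [0,0,0,40,0,-0.7,-1]
  ]
}}

```text
time: 37.65
ee_pos: [0.4365, 0.2919, 0.062]
eef_rot: [1.0, -0.006, -0.0, -0.001]
ft_force: [-2.9, 3.9, 2.5]
width: 0.0278
grip_force: 40.0
```

Emit:
{"api": "jog_arm", "payload": {
  "plan": [
    [0,0,0,4,-0.7,0,-1],
    [0,0,0,8,-0.7,0,-1],
    [0,0,0,12,-0.7,0,-1],
    [0,0,0,16,-0.7,0,-1],
    [0,0,0,19,-0.7,0,-1],
    [0,0,0,22,-0.7,0,-1],
    [0,0,0,24,-0.7,0,-1],
    [0,0,0,25,-0.7,0,-1],
    [0,0,0,25,-0.7,0,-1]
  ]
}}

```text
time: 38.55
ee_pos: [0.4616, 0.2921, 0.062]
eef_rot: [1.0, -0.006, 0.0, -0.001]
ft_force: [-1.9, 2.2, 1.4]
width: 0.0275
grip_force: 40.0
```

Emit:
{"api": "jog_arm", "payload": {
  "plan": [
    [0,0,0,1,0,0,-1],
    [0,0,0,2,0,0,-1],
    [0,0,0,3,0,0,-1],
    [0,0,0,4,0,0,-1],
    [0,0,0,4,0,0,-1]
  ]
}}

```text
time: 39.05
ee_pos: [0.4655, 0.2921, 0.0619]
eef_rot: [1.0, -0.006, -0.0, -0.001]
ft_force: [-1.8, 1.5, 1.7]
width: 0.0278
grip_force: 40.0
```

Emit:
{"api": "jog_arm", "payload": {
  "plan": [
    [0,0,0,1,0,0,-1],
    [0,0,0,2,0,0,-1],
    [0,0,0,3,0,0,-1],
    [0,0,0,3,0,0,-1]
  ]
}}

```text
time: 39.45
ee_pos: [0.4685, 0.2921, 0.062]
eef_rot: [1.0, -0.006, 0.0, -0.001]
ft_force: [-0.7, 2.5, 0.9]
width: 0.0277
grip_force: 40.0
```

```bash
python3 - <<'E'
from h import *
st(); s=status.read_state(); c=camera("wrist"); W=wcloud(c,s)
cv2.imwrite("pics/w5.png",cv2.resize(c["image"][60:300,200:440,::-1],(600,600)))
E
```

```text
t 39.5 p [0.4685 0.2921 0.062 ] yaw -90.68 j7 -2.13 w 0.0277 grip 40.0 F [-0.7  2.5  0.9]
```

View pics/w5.png

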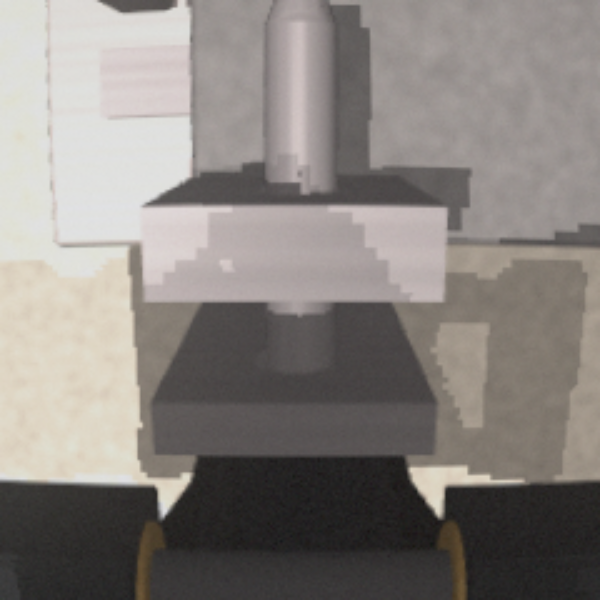

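The rod passes through bracket (295,430) and lug (295,250). I push on until the shoulder makes contact.

Emit:
{"api": "jog_arm", "payload": {
  "plan": [
    [0,0,0,1,0,0,-1],
    [0,0,0,2,0,0,-1],
    [0,0,0,2.5,0,0,-1],
    [0,0,0,2.5,0,0,-1]
  ]
}}

```text
time: 39.9
ee_pos: [0.4695, 0.2921, 0.0619]
eef_rot: [1.0, -0.006, -0.001, -0.0]
ft_force: [-8.1, 0.7, 6.5]
width: 0.0279
grip_force: 40.0
```

Emit:
{"api": "jog_arm", "payload": {
  "plan": [
    [0,0,0,0.5,0,0,-1],
    [0,0,0,1,0,0,-1],
    [0,0,0,1.5,0,0,-1],
    [0,0,0,1.5,0,0,-1]
  ]
}}

```text
time: 40.3
ee_pos: [0.4695, 0.2921, 0.0618]
eef_rot: [1.0, -0.005, -0.003, 0.0]
ft_force: [-15.8, -1.9, 13.2]
width: 0.0274
grip_force: 40.0
```

Emit:
{"api": "jog_arm", "payload": {
  "plan": [
    [0,0,0,-1.5,0,0,-1],
    [0,0,0,-2.5,0,0,-1],
    [0,0,0,-2.5,0,0,-0.2],
    [0,0,0,-2.5,0,0,0.2],
    [0,0,0,-2.5,0,0,0.3],
    [0,0,0,-2.5,0,-10,0.3],
    [0,0,0,-2.5,0,-40,0.3],
    [0,0,0,-2.5,0,-80,0.3],
    [0,0,0,-40,0,-130,0.3],
    [0,0,0,-60,0,-180,0.3],
    [0,0,0,-60,0,-180,0.3],
    [0,0,0,-60,0,-180,0.3]
  ]
}}

```text
time: 41.5
ee_pos: [0.4127, 0.2935, 0.2453]
eef_rot: [1.0, -0.005, 0.002, -0.003]
ft_force: [0.0, 0.1, -0.7]
width: 0.0567
grip_force: 0.0
```

```bash
python3 - <<'E'
from h import *
st(); s=status.read_state(); c=camera("wrist"); W=wcloud(c,s); t=camera("top"); T=cloud(t); S=camera("side")
for n,w in(("w",W),("top",T),("side",cloud(S))):
    print(n); tops(.168,(.58,.73,.1,.4),w); tops(.1,(.512,.56,.23,.35),w); tops(.1,(.45,.511,.25,.35),w); tops(.089,(.42,.49,.26,.33),w,.006)
cv2.imwrite("pics/end.png",np.hstack([cv2.resize(c["image"][:,:,::-1],(400,400)),cv2.resize(S["image"][80:230,250:400,::-1],(400,400))]))
E
```

```text
t 41.5 p [0.4127 0.2935 0.2453] yaw -90.62 j7 -2.28 w 0.0567 grip 0.0 F [ 0.   0.1 -0.7]
w
0.1 830 0.1002 [528.2, 293.6] [50.0, 15.5] 89.4
0.1 498 0.1004 [498.2, 293.8] [48.2, 9.2] 89.4
0.089 996 0.085 [463.9, 294.3] [50.9, 28.2] -0.8
top
0.168 1256 0.1674 [653.2, 239.8] [130.1, 65.8] 89.0
0.1 127 0.0989 [528.4, 294.0] [51.1, 16.6] -89.3
0.1 70 0.0985 [496.6, 293.6] [49.3, 8.3] 90.0
side
0.168 466 0.1671 [654.4, 237.6] [136.4, 65.4] 89.4
0.1 52 0.0979 [529.8, 292.8] [61.1, 16.1] 89.5
0.1 33 0.0989 [498.8, 290.8] [49.4, 10.7] 89.5
0.089 44 0.0853 [463.8, 290.5] [51.2, 28.5] -1.7
```

View pics/end.png

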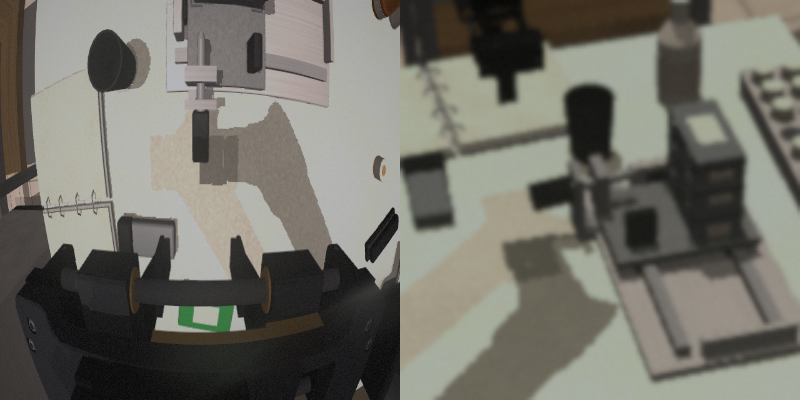

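```bash
python3 - <<'E'
from h import *
st(); s=status.read_state(); W=wcloud(camera("wrist"),s)
m=(W[...,2]>.07)&(W[...,2]<.095)&(W[...,0]>.42)&(W[...,0]<.4905)&(np.abs(W[...,1]-.294)<.010); q=W[m]
print(len(q),np.polyfit(q[:,0]-.4926,q[:,2],1).round(4),q[:,0].min(),q[:,0].max())
E
```

```text
t 41.6 p [0.4124 0.292  0.2409] yaw -90.71 j7 -2.28 w 0.0567 grip 0.0 F [-0.3 -0.4 -0.2]
1024 [0.0876 0.0869] 0.43546636846279696 0.4904915277150259
```

```bash
python3 -c "
from bench import order
print(order.close_job())"
```

```text
the job is handed in; nothing more can be done
None
```

The job is handed in, with no verdict returned: my last images showed the three cases present stacked on the marks, the carriage at the end stop, the pin through bracket and lug with its shoulder about 2 mm from the bracket, and the gripper clear of everything.

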